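# Set a weld coupon on the inclined stand

### The arm

A 7-joint arm with a two-finger parallel gripper is mounted at the origin on the work surface; the furniture and walls round the work are solid. World frame = base frame: x ahead of the robot, y to its left, z up, the work surface at z = 0. Lengths are in m, angles in rad, forces in N, time in s.
With the tool pointing down it reaches from about 0.425 to 0.925 m from the base axis. Payload 6.8 kg.
Tool frame: the origin (TCP) lies between the finger pads; the fingertips stand r.tcp_to_tips ahead of it and the grasp point (between the pads) lies 3 mm ahead of it (r.tcp_to_tips is the distance from the TCP to the fingertips, in m); z points along the fingers, y is the line along which they close (so a half turn about z gives the same grasp; the last joint's range is limited). The gripper opens to 85 mm and grips with 20 to 120 N. Pads are 22 mm wide; open, the fingers measure 114 mm over their backs; the gripper's body (76 mm by 85 mm) begins 54 mm behind the grasp point. The pads swing forward as they close: fully open they stand 13 mm farther back than shut.
Start: joints at [1.156, 0.477, 0.022, 1.555, -0.011, 1.109, -0.083], TCP at [0.204, -0.643, 0.253] pointing down, gripper open.
Joint ranges: [-2.96, 2.96], [-0.34, 2.1], [-1.41, 1.46], [0.24, 2.44], [-1.37, 4.51], [0.17, 1.92], [-2.96, 2.96]. Speed limits (rad/s): [2.39, 2.39, 3.14, 3.14, 3.14, 3.14, 3.14].

### API

Orientations are given as a rotation vector (axis times angle).
In Python, from bench import r gives the robot as it stands. The module is installed in compiled form; this text tells all that it offers.
- The arm moves only by the tool step_arm, never from a script. Its argument "moves" is a list of rows, each an object of numbers: "rx", "ry", "rz": the turn, a rotation vector about the tool's x, y, z in degrees; "dx", "dy", "dz": the shift along the tool's x, y, z in mm; "gripper": the opening, from -1 (shut) to 1 (fully open). In form: [{"rx": .., "ry": .., "rz": .., "dx": .., "dy": .., "dz": .., "gripper": ..}, ...]. A call has 1 to 20 rows; each row shifts and turns the commanded pose from where the row before left it, along the tool's axes as they then stand; what a row does not reach is not made up. A row lasts 1/8 s, in which the tool goes at most 62.5 mm and 10.7 degrees, less where a joint would pass 70% of its speed; a pose out of reach is approached as far as the arm can. A call is refused whole if a number of a shift passes 62.5 or a number of a turn 10.7, either way. A call with a gripper value outside its range is refused whole. The fingers move at their own pace and stop on an object; "grip_force" is the grip in N (left out, the last holds). Time passes only in rows, so rows that do not move let the fingers close. It gives the time, the measured TCP pose, the force, the opening and the grip force at its end, in the units of the state.
- r.get_obs(): the state, without advancing time (a new reading comes with each control period).
- r.grab_frame(name): name is "side" or "top" or "wrist"; returns the picture (400x640x3 uint8, blue, green, red); there is no depth.
- r.camera_info(name): a dict with "mtx" (3x3 intrinsics, pixels), "rvec" (rotation vector, rad) and "tvec" (3), from world to camera coordinates, as OpenCV has them. Camera axes: x right, y down, z forward; pixel columns grow to the right and rows downward; lengths in m; the calibration is good to about 2 mm. A picture is of the moment at which its call begins: read the wrist's pose just before it. camera_info takes no time and is no camera call; for the wrist camera it gives the pose at the moment of the call.
- r.hand_in(): hands the job in; it is judged then, once.
The state is a dict: "clock": time; "joints": joint angles; "qvel": joint speeds; "tau": joint torques, N m; "tcp_pos": TCP position; "orientation": TCP orientation; "contact_force": force on the tool from outside, world axes, zero at the start; "moment": the same for the moment, N m; "grip_width": finger opening in m; "gripper_force": force on a finger pad.
Only numpy, scipy, OpenCV 4.12 (cv2) and the standard library are available. Lean on these libraries where they do the work, as an engineer would, in place of code of your own. Each camera call takes 0.05 s, during which the arm holds its last target. There are 200 camera calls.

### The job

Get a test plate ready for an uphill practice bead: on the steel plate stand, swing the folded bail up and over until it leans back on its stop, then lean the wider of the two loose plates on it, square and centred, with its lower edge down in the corner behind the toe ledge and its back on the bail; let go of it without dropping it. Then turn the keeper by its peg until its nose points straight at the plate, over the plate's lower edge, and leave the other plate and the other loose things where they lie.

Things in the scene. Friction and masses are not known exactly. Their poses are not given: they have to be found in the camera images.
- stand: Dark steel plate stand, bolted down: base 180 (x) x 110 (y) x 10 mm. Origin under its centre, on the bench; x from the toe end (to the robot's left) to the bail end, z up. A toe ledge 88 mm long crosses it, top at z = 24, back face at x = -39 mm. The wide plate rests right at 40 degrees from level, rising to +x, the centre of its underside at x = 11, y = 0, z = 49 mm.
- toe (a point): On top of the stand's base, 10 mm above the bench, at x = -35, y = 0 mm of the stand: the middle of the line where the leaning plate's bottom back edge stands, 4 mm behind the ledge's back face (its bottom front edge then touches the ledge). Nothing of the stand rises beside the plate.
- bail_pivot (a point): Middle of the bail's pivot axis, which runs along the stand's y, at x = 33.9, z = 34 mm of the stand, between two lugs (tops 45 mm above the bench, outer faces at y = +-35 mm, x = 25 to 51 mm).
- bail (a joint): Bail angle: 0 folded flat towards the toe, 1.57 upright, 1.78 leaning back on its stop, the end of its range and its only working place. Positive swings it up and over to the stand's +x. Stiff pivots (0.035 N m): it stays where it is left. Starts at 0 to 0.4.
- bail_bar (a point): Middle of the bail's cross bar. The bail is a U of 9 mm round steel, 37 mm free between its arms; the cross bar runs along the stand's y, 34 mm from the pivot axis. Folded flat, the bar's centre is 34 mm above the bench, 24 mm above the base with free space under it, and 39 mm behind the ledge's back face.
- keeper (a joint): Angle of the keeper, a flat steel turn-button 5 mm thick on the ledge: 0 open (along the ledge, peg to the stand's -y), 1.571 closed, at its stop (nose to +x over the plate's lower edge, peg to -x). Turns about the vertical at x = -46, y = 0 mm of the stand, clockwise from above as it closes; nose 15 mm long. Friction (0.03 N m) holds it. Starts at 0 to 0.3. Closes only over a seated plate.
- keeper_peg (a point): Middle of the keeper's upright round peg, 44 mm above the bench and 38 mm from the keeper's turning axis: 11 mm in diameter from 38 to 57 mm above the bench.
- wide_plate: The wider and longer of two loose bare steel plates: 120 mm (x) by 60 mm (y) by 6 mm (z), about 0.33 kg, lighter grey. Origin at the centre of its underside. It lies flat on the bench at the start, left or right of the stand.
- narrow_plate: The other loose plate, to be left alone: 110 by 50 by 5 mm, dark steel. Origin at the centre of its underside.
- soapstone: Slim flat soapstone holder, 155 mm long (its y), 14 by 11 mm, loose, between robot and stand. Leave alone. Origin at the centre of its underside.
- marker: Yellow paint marker, 131 mm long (its y), 16 mm thick, loose. Leave alone. Origin at the centre of its underside.
- file: Flat file with red handle, 265 mm long (its y), 27 mm thick, loose. Leave alone. Origin at the centre of its underside.
- magnet_square: Red welding magnet square, 105 by 105 by 17 mm, lying flat, loose. Leave alone. Origin at the centre of its underside.
Mind the look-alikes: they are no part of the job. Leave any turquoise look-alike of the wide_plate alone.

How it is judged:
By the outcome, as a careful person would: the job done as asked, in the order asked, and still so for the second after the job is handed in, with the robot touching nothing.
It also fails if it takes over 62 s, if anything falls off the work surface, if the arm or the gripper's body presses on something with over 40 N, if the wrist force passes 120 N, or if a joint passes its speed limit or range.

## Working session

There is one attempt and no reset: what is moved stays moved. The work goes in short steps, Python scripts to look and compute and a tool call to move; the robot and the scene stay as the last step left them, time stands still between calls to the robot, and variables do not carry over. Pictures are saved under pics/ and viewed, at most 10 in all, crops included, and the job is handed in when it is done.

Besides the shell and the picture viewer there is one more tool, called after "Call:" as name(argument=value, ...) on one line, values as JSON. step_arm: Moves the arm, as the interface text tells. Its arguments: {"type":"object","properties":{"moves":{"type":"array","items":{"type":"object","properties":{"rx":{"type":"number"},"ry":{"type":"number"},"rz":{"type":"number"},"dx":{"type":"number"},"dy":{"type":"number"},"dz":{"type":"number"},"gripper":{"type":"number"}}}},"grip_force":{"type":"number"}},"required":["moves"]}

```bash
mkdir -p pics
python3 - <<'E'
from bench import r
import cv2,numpy as np
o=r.get_obs();print(o['clock'],o['tcp_pos'],o['orientation'],r.tcp_to_tips,o['grip_width'])
for n in('top','side'):
    f=r.grab_frame(n);cv2.imwrite(f'pics/{n}0.png',f)
    c=r.camera_info(n);print(n,c['mtx'].tolist() if hasattr(c['mtx'],'tolist') else c['mtx'],c['rvec'],c['tvec'])
    R=cv2.Rodrigues(np.array(c['rvec']))[0];print(-R.T@np.array(c['tvec']).ravel())
E
```

```text
0.0 [ 0.20369778 -0.6429629   0.2523171 ] [-3.10293047e+00 -4.79855289e-01  6.45230719e-04] 0.022 0.08513010489167384
top [[453.6707298136049, 0.0, 308.8514955192163], [0.0, 453.6707298136049, 198.67977806707128], [0.0, 0.0, 1.0]] [ 2.17883085 -2.00940243  0.24134435] [-0.05649037  0.59670412  1.08513721]
[ 0.33249548 -0.02368435  1.19400818]
side [[503.29859955906477, 0.0, 316.97117257804257], [0.0, 503.29859955906477, 203.45206221029346], [0.0, 0.0, 1.0]] [ 0.55676008 -2.3905231   1.49262475] [0.52607386 0.17190519 1.16653609]
[0.01049491 1.10175377 0.67315677]
```

View pics/top0.png

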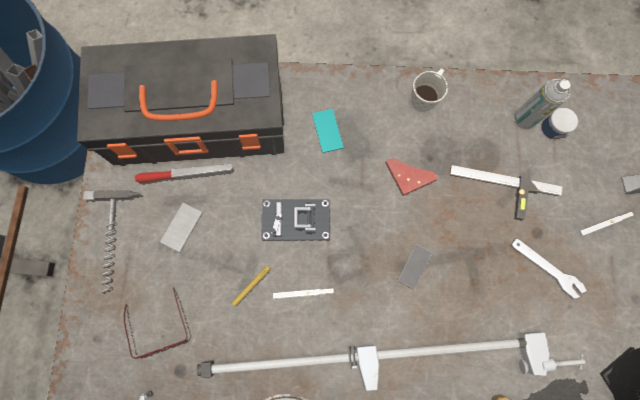

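View pics/side0.png

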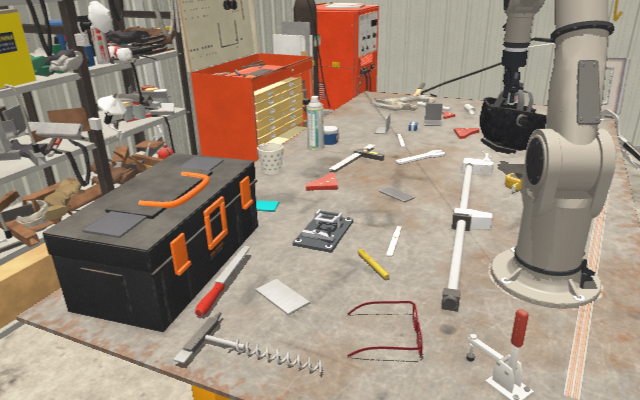

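The top picture shows the stand at (296,220). Candidates for the wide plate are light grey (181,228), dark (415,267) and turquoise (328,131). By the description it is the light grey one at (181,228).

```bash
cat > h.py <<'E'
from bench import r
import cv2,numpy as np
from scipy.spatial.transform import Rotation as Ro
def cam(n):
    c=r.camera_info(n);return np.array(c['mtx']),cv2.Rodrigues(np.array(c['rvec']))[0],np.array(c['tvec']).ravel()
def ray(C,p):
    K,R,t=C;d=R.T@np.linalg.inv(K)@np.array([p[0],p[1],1.]);return -R.T@t,d
def onz(C,p,z):
    o,d=ray(C,p);return o+d*(z-o[2])/d[2]
def proj(C,P):
    K,R,t=C;q=K@(R@np.array(P)+t);return q[:2]/q[2]
def tri(C1,p1,C2,p2):
    o1,d1=ray(C1,p1);o2,d2=ray(C2,p2);s=np.linalg.lstsq(np.c_[d1,-d2],o2-o1,rcond=None)[0]
    return (o1+d1*s[0]+o2+d2*s[1])/2
def rect(C,mask,z):
    cs=cv2.findContours(mask,cv2.RETR_EXTERNAL,cv2.CHAIN_APPROX_NONE)[0];c=max(cs,key=cv2.contourArea)
    P=np.array([onz(C,p[0],z)[:2] for p in c])
    (x,y),(w,h),a=cv2.minAreaRect((P*1000).astype(np.float32))
    if w<h: w,h,a=h,w,a+90
    return x,y,w,h,a
E
python3 - <<'E'
from h import *
f=cv2.imread('pics/top0.png');C=cam('top')
g=cv2.cvtColor(f,cv2.COLOR_BGR2GRAY)
def win(m,x0,x1,y0,y1):
    o=np.zeros_like(m);o[y0:y1,x0:x1]=m[y0:y1,x0:x1];return o
hsv=cv2.cvtColor(f,cv2.COLOR_BGR2HSV)
m=win(((g>135)*255).astype(np.uint8),155,210,195,260);print('wide',rect(C,m,.006))
m2=win(((g<80)*255).astype(np.uint8),250,340,190,250);m2=cv2.morphologyEx(m2,cv2.MORPH_CLOSE,np.ones((7,7)));print('stand',rect(C,m2,.010))
a=cv2.resize(f[190:250,255:340],None,fx=7,fy=7,interpolation=2)
b=cv2.resize(f[190:260,150:212],None,fx=3,fy=3)
k=cv2.cvtColor(m,cv2.COLOR_GRAY2BGR);k=cv2.resize(k[190:260,150:212],None,fx=3,fy=3)
out=np.zeros((420,800,3),np.uint8);out[:420,:595]=a;out[:210,600:786]=b;out[210:420,600:786]=k
cv2.imwrite('pics/crop1.png',out)
E
```

```text
wide (511.62750244140625, 322.7988586425781, 179.17758178710938, 145.0194854736328, 7.509206295013428)
stand (576.1812133789062, 2.685882568359375, 31.981792449951172, 5.438406944274902, 94.66056728363037)
```

View pics/crop1.png

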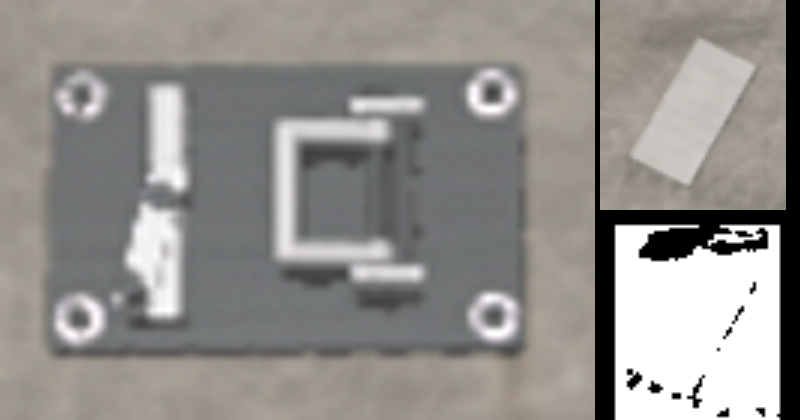

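The crop confirms that the plate at (181,228) is the large light-grey one. In the crop the stand's bolts are at (80,96), (490,94), (493,316) and (79,319). The bail is folded low and the keeper peg is near (130,300).

Run:
```python
from h import *
f=cv2.imread('pics/top0.png');C=cam('top')
g=cv2.cvtColor(f,cv2.COLOR_BGR2GRAY)
def win(m,x0,x1,y0,y1):
    o=np.zeros_like(m);o[y0:y1,x0:x1]=m[y0:y1,x0:x1];return o
for t in(150,160,165,170):
    m=win(((g>t)*255).astype(np.uint8),155,210,195,260);print('wide',t,rect(C,m,.006))
for t in(100,110,120):
    m2=win(((g<t)*255).astype(np.uint8),255,338,192,248);m2=cv2.morphologyEx(m2,cv2.MORPH_CLOSE,np.ones((3,3)));print('stand',t,rect(C,m2,.010))
q=[(80,96),(490,94),(493,316),(79,319)]
P=np.array([onz(C,((x+.5)/7-.5+255,(y+.5)/7-.5+190),.012) for x,y in q])*1000
print(P.round(1),P.mean(0));d=P[1]+P[2]-P[0]-P[3];print(np.degrees(np.arctan2(d[1],d[0])))
f=cv2.imread('pics/side0.png');C2=cam('side')
print(proj(C2,P.mean(0)/1000))
a=cv2.resize(f[200:255,285:360],None,fx=7,fy=7,interpolation=2)
b=cv2.resize(f[270:320,250:315],None,fx=4,fy=4)
out=np.zeros((390,800,3),np.uint8);out[:385,:525]=a;out[:200,530:790]=b
cv2.imwrite('pics/crop2.png',out)
```

```text
wide 150 (506.75799560546875, 321.1737365722656, 143.0699005126953, 137.8013153076172, 97.50920629501343)
wide 160 (515.3862915039062, 335.240478515625, 121.1838607788086, 81.42138671875, 158.12039184570312)
wide 165 (512.0670776367188, 325.67327880859375, 120.10424041748047, 59.769493103027344, 158.25080108642578)
wide 170 (511.5817565917969, 325.8440246582031, 118.90853881835938, 59.385108947753906, 158.06356048583984)
stand 100 (564.6404418945312, -3.5490245819091797, 51.4395866394043, 42.64409255981445, 4.447646141052246)
stand 110 (564.7530517578125, -4.869659423828125, 51.46312713623047, 45.30978012084961, 4.41842794418335)
stand 120 (553.3359375, 23.399505615234375, 178.40098571777344, 107.89903259277344, 94.6409649848938)
[[591.2 105.7  12. ]
 [604.7 -50.1  12. ]
 [519.5 -57.4  12. ]
 [505.8  97.4  12. ]] [555.30039369  23.88652005  12.        ]
-84.99223689485359
[324.49383885 229.55452798]
```

View pics/crop2.png

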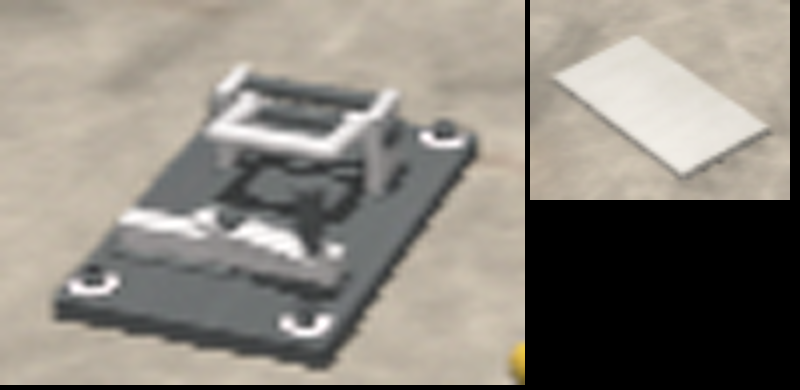

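```bash
cat >> h.py <<'E'
SC=np.array([.5545,.0237,0]);SY=-85.1
def setstand():
    import os,json
    if os.path.exists('stand.json'):
        d=json.load(open('stand.json'));return np.array([d[0],d[1],0]),d[2]
    return SC,SY
SC,SY=setstand()
def SR(): return Ro.from_euler('z',SY,degrees=True)
def s2w(p): return SC+SR().apply(np.array(p)/1000)   # stand mm -> world
def w2s(p): return SR().inv().apply(np.array(p)-SC)*1000
def down(yaw_y): # tool pointing down, tool y at world angle yaw_y deg
    a=np.radians(yaw_y);y=np.array([np.cos(a),np.sin(a),0]);z=np.array([0,0,-1.]);return Ro.from_matrix(np.c_[np.cross(y,z),y,z])
def go(P,Rt):
    o=r.get_obs();R0=Ro.from_rotvec(o['orientation']);d=np.array(P)-o['tcp_pos']
    print('t',round(o['clock'],2),'rot tool deg',np.degrees((R0.inv()*Rt).as_rotvec()).round(2),'| shift after rot mm',(Rt.inv().apply(d)*1000).round(1),'| before',(R0.inv().apply(d)*1000).round(1),'F',np.round(o['contact_force'],1),'w',round(o['grip_width']*1000,1))
E
python3 - <<'E'
from h import *
b=tri(cam('top'),(295.3,217),cam('side'),(324,219.6));print('bar',b,w2s(b))
c=r.camera_info('wrist');R=cv2.Rodrigues(np.array(c['rvec']))[0];p=-R.T@np.array(c['tvec']).ravel()
o=r.get_obs();R0=Ro.from_rotvec(o['orientation']);print('cam in tool',R0.inv().apply(p-o['tcp_pos'])*1000,'axis',R0.inv().apply(R.T[:,2]),np.diag(c['mtx']))
P=s2w([0,0,0]);P[2]=.2
go(P,down(SY))
E
```

```text
bar [0.55540068 0.02359854 0.04231008] [ 0.17802198  0.88872173 42.31008193]
cam in tool [  81.99974696    0.59302222 -120.26739947] axis [-3.18871763e-01  4.49107082e-04  9.47797762e-01] [284.01076042 284.01076042   1.        ]
t 0.1 rot tool deg [-0.1   0.02 12.68] | shift after rot mm [ 406.5 -634.3   52.4] | before [ 535.8 -529.5   53.2] F [-0.5 -0.5  1. ] w 85.6
```

Call:
step_arm(moves=[{"rz":6.3},{"rz":6.4},{"dx":25,"dy":-40,"dz":3},{"dx":25,"dy":-40,"dz":3},{"dx":25,"dy":-40,"dz":3},{"dx":25,"dy":-40,"dz":3},{"dx":25,"dy":-40,"dz":3},{"dx":25,"dy":-40,"dz":3},{"dx":25,"dy":-40,"dz":3},{"dx":25,"dy":-40,"dz":3},{"dx":25,"dy":-40,"dz":3},{"dx":25,"dy":-40,"dz":3},{"dx":25,"dy":-40,"dz":3},{"dx":25,"dy":-40,"dz":3},{"dx":25,"dy":-40,"dz":3},{"dx":25,"dy":-40,"dz":3},{"dx":25,"dy":-34,"dz":3,"gripper":-0.3},{"dx":0,"dy":0,"gripper":-0.3},{"gripper":-0.3}])

```text
invalid input at $.moves[0]: expected keys rx, ry, rz, dx, dy, dz, gripper
```

Run:
```python
from h import *
P=s2w([0,0,0]);P[2]=.2
go(P,down(SY))
C=cam('wrist');f=r.grab_frame('wrist');cv2.imwrite('pics/w1.png',f)
for p in ([-90,-55,10],[-90,55,10],[90,-55,10],[90,55,10],[0,0,42]):print(p,proj(C,s2w(p)).round(1))
np.savez('w1.npz',K=C[0],R=C[1],t=C[2])
```

```text
t 0.1 rot tool deg [-0.1   0.02 12.68] | shift after rot mm [ 406.5 -634.3   52.4] | before [ 535.8 -529.5   53.2] F [-0.5 -0.5  1. ] w 85.6
[-90, -55, 10] [-529.2 -489.7]
[-90, 55, 10] [-655.3 -788.5]
[90, -55, 10] [-258.3 -403.1]
[90, 55, 10] [-326.8 -666.5]
[0, 0, 42] [-568.7 -695.5]
```

View pics/w1.png

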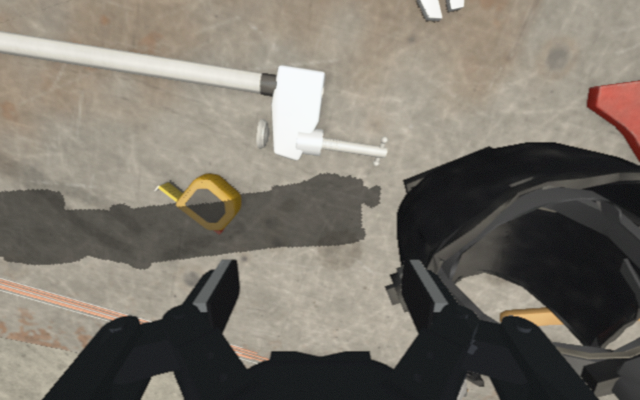

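The call was refused because every row needs all seven keys, so this wrist picture shows only the clamp at (300,110), the tape at (210,200) and the fingers. I'll send the move again with all keys.

Call:
step_arm(moves=[{"rx":0,"ry":0,"rz":6.3,"dx":0,"dy":0,"dz":0,"gripper":1},{"rx":0,"ry":0,"rz":6.4,"dx":0,"dy":0,"dz":0,"gripper":1},{"rx":0,"ry":0,"rz":0,"dx":25,"dy":-40,"dz":3,"gripper":1},{"rx":0,"ry":0,"rz":0,"dx":25,"dy":-40,"dz":3,"gripper":1},{"rx":0,"ry":0,"rz":0,"dx":25,"dy":-40,"dz":3,"gripper":1},{"rx":0,"ry":0,"rz":0,"dx":25,"dy":-40,"dz":3,"gripper":1},{"rx":0,"ry":0,"rz":0,"dx":25,"dy":-40,"dz":3,"gripper":1},{"rx":0,"ry":0,"rz":0,"dx":25,"dy":-40,"dz":3,"gripper":1},{"rx":0,"ry":0,"rz":0,"dx":25,"dy":-40,"dz":3,"gripper":1},{"rx":0,"ry":0,"rz":0,"dx":25,"dy":-40,"dz":3,"gripper":1},{"rx":0,"ry":0,"rz":0,"dx":25,"dy":-40,"dz":3,"gripper":1},{"rx":0,"ry":0,"rz":0,"dx":25,"dy":-40,"dz":3,"gripper":1},{"rx":0,"ry":0,"rz":0,"dx":25,"dy":-40,"dz":3,"gripper":1},{"rx":0,"ry":0,"rz":0,"dx":25,"dy":-40,"dz":3,"gripper":1},{"rx":0,"ry":0,"rz":0,"dx":25,"dy":-40,"dz":3,"gripper":1},{"rx":0,"ry":0,"rz":0,"dx":25,"dy":-40,"dz":3,"gripper":1},{"rx":0,"ry":0,"rz":0,"dx":25,"dy":-40,"dz":3,"gripper":-0.3},{"rx":0,"ry":0,"rz":0,"dx":25,"dy":-34,"dz":3,"gripper":-0.3},{"rx":0,"ry":0,"rz":0,"dx":0,"dy":0,"dz":0,"gripper":-0.3},{"rx":0,"ry":0,"rz":0,"dx":0,"dy":0,"dz":0,"gripper":-0.3}])

```text
clock: 2.65
tcp_pos: [0.548, 0.0215, 0.2049]
orientation: [3.138, 0.133, -0.002]
contact_force: [0.4, -1.5, 0.7]
grip_width: 0.0299
gripper_force: 0.0
```

Run:
```python
from h import *
P=s2w([0,0,0]);P[2]=.2
go(P,down(SY))
C=cam('wrist');f=r.grab_frame('wrist');cv2.imwrite('pics/w2.png',f)
for p in ([-90,-55,10],[-90,55,10],[90,-55,10],[90,55,10],[0,0,42]):print(p,proj(C,s2w(p)).round(1))
np.savez('w2.npz',K=C[0],R=C[1],t=C[2])
```

```text
t 2.65 rot tool deg [ 0.03  0.07 -0.04] | shift after rot mm [ 6.6 -1.7  4.9] | before [ 6.6 -1.7  4.9] F [ 0.4 -1.5  0.7] w 29.9
[-90, -55, 10] [242.8 223.6]
[-90, 55, 10] [233.9 128.8]
[90, -55, 10] [393.  223.6]
[90, 55, 10] [401.4 128.8]
[0, 0, 42] [317.6 186. ]
```

View pics/w2.png

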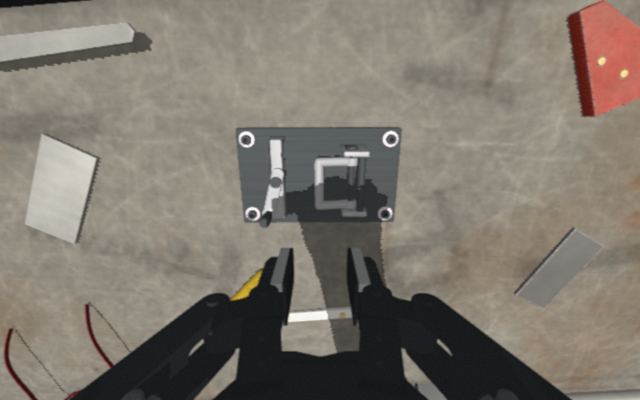

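The wrist view shows the stand right side up: bolts at (246,139), (391,139), (385,214) and (252,214), bail bar at about (320,183), peg top near (265,220).

Run:
```python
from h import *
import json
z=np.load('w2.npz');C=(z['K'],z['R'],z['t']);f=cv2.imread('pics/w2.png');g=cv2.cvtColor(f,cv2.COLOR_BGR2GRAY)
def cent(g,x,y,s=8):
    w=np.clip(g[y-s:y+s+1,x-s:x+s+1].astype(float)-140,0,None);Y,X=np.mgrid[y-s:y+s+1,x-s:x+s+1];return (X*w).sum()/w.sum(),(Y*w).sum()/w.sum()
P=[]
for x,y in((246,139),(391,139),(386,214),(252,214)):
    c=cent(g,x,y,7);P.append(onz(C,c,.012)*1000);print(np.round(c,1),P[-1].round(1))
P=np.array(P);d=P[1]+P[2]-P[0]-P[3];print(P.mean(0),np.degrees(np.arctan2(d[1],d[0])), [np.linalg.norm(P[i]-P[i-1]) for i in range(4)])
print('pegtop',w2s(onz(C,(264.5,219.5),.057)),'pivot?',w2s(onz(C,(277,181),.029)))
cv2.imwrite('pics/w2c.png',cv2.resize(f[115:240,215:415],None,fx=4,fy=4,interpolation=2))
```

```text
[246.7 138.2] [593.  103.8  12. ]
[389.8 138.4] [606.1 -50.   12. ]
[389.  211.7] [522.6 -62.8  12. ]
[253.2 211.9] [508.8  96.   12. ]
[557.63683524  21.74501998  12.        ] -85.08823218509836 [np.float64(84.58540141576005), np.float64(154.31547692205837), np.float64(84.41338292757449), np.float64(159.44323196266683)]
pegtop [-53.81751727 -31.04384994  57.        ] pivot? [-43.53314051   2.09997697  29.        ]
```

View pics/w2c.png

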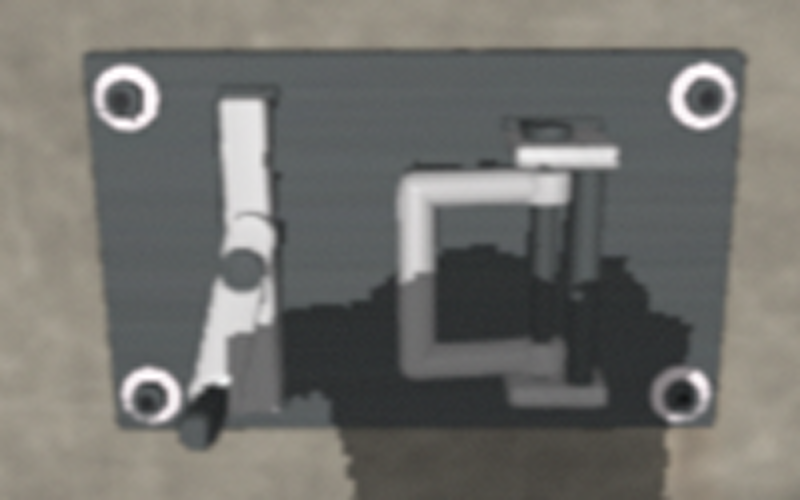

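The crop shows the bolts at (126,98), (703,96), (681,396) and (150,396), the keeper pivot at (242,270), the peg top at (195,432), and the bail bar from (417,190) to (417,362).

Run:
```python
from h import *
import json
z=np.load('w2.npz');C=(z['K'],z['R'],z['t'])
px=lambda p:((p[0]+.5)/4-.5+215,(p[1]+.5)/4-.5+115)
P=np.array([onz(C,px(p),.011)*1000 for p in((126,98),(703,96),(681,396),(150,396))])
d=P[1]+P[2]-P[0]-P[3];a=np.degrees(np.arctan2(d[1],d[0]));c=P.mean(0);print(P.round(1),c,a)
n=[(c[0]+555)/2000,(c[1]+23.8)/2000,-85.15];json.dump(n,open('stand.json','w'));print(n)
import h;h.SC=np.array([n[0],n[1],0]);h.SY=n[2]
print('pegtop',h.w2s(onz(C,px((195,432)),.057)),'piv',h.w2s(onz(C,px((242,270)),.033)))
print('bar',h.w2s(onz(C,px((417,278)),.0422)),h.w2s(onz(C,px((417,190)),.0422)),h.w2s(onz(C,px((417,362)),.0422)))
P=h.s2w([.7,0,0]);P[2]=.0425+.009;h.go(P,h.down(h.SY))
```

```text
[[591.9 104.7  11. ]
 [605.8 -50.9  11. ]
 [519.5 -58.7  11. ]
 [506.1  97.4  11. ]] [555.8341895   23.13308428  11.        ] -85.0047824871191
[np.float64(0.555417094747716), np.float64(0.023466542139182762), -85.15]
pegtop [-55.45574496 -35.40496289  57.        ] piv [-45.26789692   0.93846373  33.        ]
bar [ 1.01072818  1.18850381 42.2       ] [ 1.01525032 23.8807571  42.2       ] [  1.00619072 -21.5806294   42.2       ]
t 2.7 rot tool deg [ 0.05  0.05 -0.06] | shift after rot mm [  7.7  -1.3 153.6] | before [  7.8  -1.4 153.6] F [ 0.  -0.4  0.8] w 29.5
```

Call:
step_arm(moves=[{"rx":0,"ry":0,"rz":0,"dx":8,"dy":-1.5,"dz":30,"gripper":-0.58},{"rx":0,"ry":0,"rz":0,"dx":0,"dy":0,"dz":40,"gripper":-0.58},{"rx":0,"ry":0,"rz":0,"dx":0,"dy":0,"dz":35,"gripper":-0.58},{"rx":0,"ry":0,"rz":0,"dx":0,"dy":0,"dz":25,"gripper":-0.58},{"rx":0,"ry":0,"rz":0,"dx":0,"dy":0,"dz":15,"gripper":-0.58},{"rx":0,"ry":0,"rz":0,"dx":0,"dy":0,"dz":8,"gripper":-0.58},{"rx":0,"ry":0,"rz":0,"dx":0,"dy":0,"dz":0,"gripper":-0.58}])

```text
clock: 3.58
tcp_pos: [0.5564, 0.0241, 0.0525]
orientation: [3.139, 0.133, 0.0]
contact_force: [-0.5, 0.3, 0.0]
grip_width: 0.0181
gripper_force: 0.0
```

Run:
```python
from h import *
P=s2w([.7,0,51.5]);go(P,down(SY))
```

```text
t 3.58 rot tool deg [ 0.01 -0.01  0.  ] | shift after rot mm [-1.1  1.2  1. ] | before [-1.1  1.2  1. ] F [-0.5  0.3  0. ] w 18.1
```

Call:
step_arm(grip_force=25, moves=[{"rx":0,"ry":0,"rz":0,"dx":-1,"dy":0,"dz":0,"gripper":-1},{"rx":0,"ry":0,"rz":0,"dx":0,"dy":0,"dz":0,"gripper":-1},{"rx":0,"ry":0,"rz":0,"dx":0,"dy":0,"dz":0,"gripper":-1},{"rx":0,"ry":0,"rz":0,"dx":0,"dy":0,"dz":0,"gripper":-1}])

```text
clock: 4.08
tcp_pos: [0.5564, 0.0237, 0.0529]
orientation: [3.138, 0.133, 0.003]
contact_force: [3.8, -3.4, -1.2]
grip_width: 0.0077
gripper_force: 26.0
```

Call:
step_arm(moves=[{"rx":0,"ry":0,"rz":0,"dx":0,"dy":1.6,"dz":-4.8,"gripper":-1},{"rx":0,"ry":0,"rz":0,"dx":0,"dy":2.3,"dz":-4.5,"gripper":-1},{"rx":0,"ry":0,"rz":0,"dx":0,"dy":3,"dz":-4.1,"gripper":-1},{"rx":0,"ry":0,"rz":0,"dx":0,"dy":3.6,"dz":-3.6,"gripper":-1},{"rx":0,"ry":0,"rz":0,"dx":0,"dy":4.1,"dz":-3.1,"gripper":-1},{"rx":0,"ry":0,"rz":0,"dx":0,"dy":0,"dz":0,"gripper":-1}])

```text
clock: 4.82
tcp_pos: [0.5573, 0.0141, 0.0736]
orientation: [-3.134, -0.138, -0.004]
contact_force: [0.0, 8.0, 4.3]
grip_width: 0.0076
gripper_force: 25.2
```

Run:
```python
from h import *
o=r.get_obs();print(w2s(o['tcp_pos']),o['contact_force'],o['moment'],o['grip_width'])
```

```text
[ 9.53797271  1.07880381 73.56839607] [0.03158347 7.99693083 4.31415521] [ 1.74902637 -0.1795177  -0.05180594] 0.0075798293864616645
```

Call:
step_arm(moves=[{"rx":0,"ry":0,"rz":0,"dx":0,"dy":4.5,"dz":-2.2,"gripper":-1},{"rx":0,"ry":0,"rz":0,"dx":0,"dy":4.8,"dz":-1.5,"gripper":-1},{"rx":0,"ry":0,"rz":0,"dx":0,"dy":5,"dz":-0.8,"gripper":-1},{"rx":0,"ry":0,"rz":0,"dx":0,"dy":5.1,"dz":-0.2,"gripper":-1},{"rx":0,"ry":0,"rz":0,"dx":0,"dy":0,"dz":0,"gripper":-1}])

```text
clock: 5.45
tcp_pos: [0.5599, -0.0042, 0.081]
orientation: [-3.134, -0.14, -0.007]
contact_force: [-7.5, 7.7, 31.2]
grip_width: 0.0079
gripper_force: 28.6
```

Run:
```python
from h import *
o=r.get_obs();print(w2s(o['tcp_pos']),o['contact_force'],o['moment'],o['grip_width'])
```

```text
[27.97665539  2.11683532 81.03265367] [-7.54392673  7.69340219 31.23519468] [ 1.78423208  1.5245155  -0.07877003] 0.00787311831950314
```

Run:
```python
from h import *
o=r.get_obs();print(o['contact_force'])
s=r.grab_frame('side');w=r.grab_frame('wrist')
out=np.zeros((600,800,3),np.uint8)
a=cv2.resize(s[160:260,280:370],None,fx=4.4,fy=4.4,interpolation=2);out[:440,:396]=a[:440,:396]
b=cv2.resize(w[140:400,220:420],None,fx=2,fy=2,interpolation=2);out[:520,400:800]=b
cv2.imwrite('pics/c3.png',out)
print(proj(cam('wrist'),s2w([33.9,0,68])),r.get_obs()['contact_force'])
```

```text
[-7.54392673  7.69340219 31.23519468]
[329.20494449 273.74247286] [-7.28023516  7.738814   30.82622702]
```

View pics/c3.png

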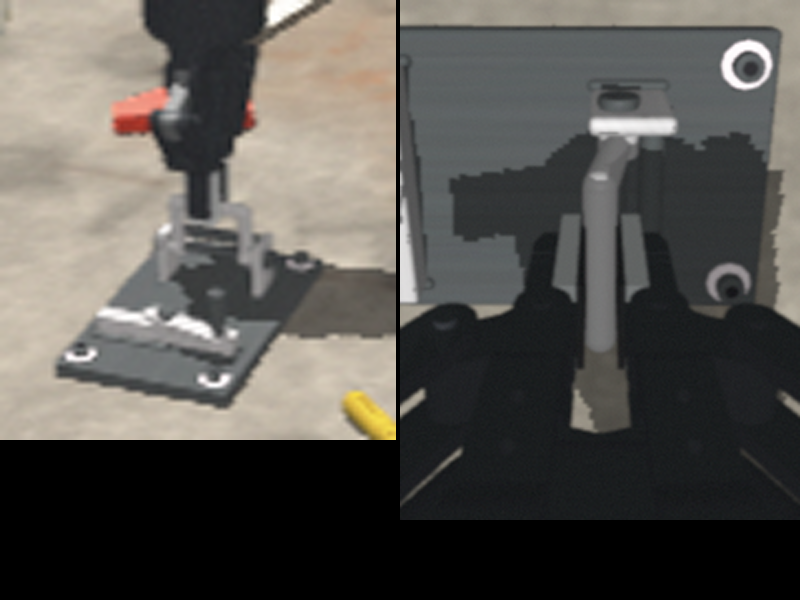

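The picture shows the bail close to upright, its bar at about (600,250) between the pads. The force is only stress in the grip. I'll loosen the fingers and push the bar with one of them.

Call:
step_arm(moves=[{"rx":0,"ry":0,"rz":0,"dx":0,"dy":0,"dz":0,"gripper":-0.7},{"rx":0,"ry":0,"rz":0,"dx":0,"dy":0,"dz":0,"gripper":-0.7},{"rx":0,"ry":0,"rz":0,"dx":0,"dy":0,"dz":0,"gripper":-0.7}])

```text
clock: 5.92
tcp_pos: [0.5576, -0.0095, 0.0767]
orientation: [-3.139, -0.134, 0.002]
contact_force: [-0.7, 1.0, 1.2]
grip_width: 0.0124
gripper_force: 0.6
```

Run:
```python
from h import *
o=r.get_obs();print(w2s(o['tcp_pos']),o['contact_force'],o['moment'],o['grip_width'])
go(s2w([44,0,79]),down(SY))
```

```text
[33.00019237 -0.55923564 76.70767525] [-0.70561553  0.99258474  1.17602083] [ 0.31176274 -0.00391099 -0.0160653 ] 0.01240037366652207
t 5.92 rot tool deg [-0.01  0.08  0.03] | shift after rot mm [ 0.6 11.  -2.3] | before [ 0.6 11.  -2.3] F [-0.7  1.   1.2] w 12.4
```

Call:
step_arm(moves=[{"rx":0,"ry":0,"rz":0,"dx":0.5,"dy":3,"dz":-2,"gripper":-0.7},{"rx":0,"ry":0,"rz":0,"dx":0,"dy":3,"dz":0,"gripper":-0.7},{"rx":0,"ry":0,"rz":0,"dx":0,"dy":3,"dz":0,"gripper":-0.7},{"rx":0,"ry":0,"rz":0,"dx":0,"dy":2,"dz":0,"gripper":-0.7},{"rx":0,"ry":0,"rz":0,"dx":0,"dy":1,"dz":0,"gripper":-0.7},{"rx":0,"ry":0,"rz":0,"dx":0,"dy":0,"dz":0,"gripper":-0.7}])

```text
clock: 6.68
tcp_pos: [0.5593, -0.0192, 0.0789]
orientation: [-3.136, -0.136, 0.001]
contact_force: [-2.4, 6.8, -0.4]
grip_width: 0.013
gripper_force: 3.5
```

Run:
```python
from h import *
o=r.get_obs();print(w2s(o['tcp_pos']),o['contact_force'],o['moment'],o['grip_width'])
```

```text
[42.8554236   0.2192042  78.86340995] [-2.37323467  6.83332619 -0.3629541 ] [1.43443185 0.31099334 0.02312019] 0.01296276293272744
```

Call:
step_arm(moves=[{"rx":0,"ry":0,"rz":0,"dx":0,"dy":-2.5,"dz":0,"gripper":-0.7},{"rx":0,"ry":0,"rz":0,"dx":0,"dy":0,"dz":-10,"gripper":-0.7},{"rx":0,"ry":0,"rz":0,"dx":0,"dy":0,"dz":-40,"gripper":-0.7},{"rx":0,"ry":0,"rz":0,"dx":0,"dy":0,"dz":-40,"gripper":-0.2},{"rx":0,"ry":0,"rz":0,"dx":0,"dy":0,"dz":-30,"gripper":0.7}])

```text
clock: 7.3
tcp_pos: [0.5603, -0.0199, 0.2019]
orientation: [3.138, 0.132, 0.004]
contact_force: [0.6, -0.1, -0.5]
grip_width: 0.0487
gripper_force: 0.0
```

Run:
```python
from h import *
o=r.get_obs();print(np.round(o['joints'],2))
go([.5231,.3215,.16],down(68.1))
```

```text
[ 0.17  0.36 -0.31  1.87  0.14  0.93 -1.69]
t 7.3 rot tool deg [ 2.2000e-01  3.0000e-02 -1.5329e+02] | shift after rot mm [161.9 302.9  41.9] | before [  -8.5 -343.4   41.5] F [ 0.6 -0.1 -0.5] w 48.7
```

Call:
step_arm(moves=[{"rx":0,"ry":0,"rz":0,"dx":-1,"dy":-43,"dz":0,"gripper":0.75},{"rx":0,"ry":0,"rz":0,"dx":-1,"dy":-43,"dz":0,"gripper":0.75},{"rx":0,"ry":0,"rz":0,"dx":-1,"dy":-43,"dz":0,"gripper":0.75},{"rx":0,"ry":0,"rz":0,"dx":-1,"dy":-43,"dz":0,"gripper":0.75},{"rx":0,"ry":0,"rz":0,"dx":-1,"dy":-43,"dz":0,"gripper":0.75},{"rx":0,"ry":0,"rz":0,"dx":-1,"dy":-43,"dz":0,"gripper":0.75},{"rx":0,"ry":0,"rz":0,"dx":-1,"dy":-43,"dz":0,"gripper":0.75},{"rx":0,"ry":0,"rz":0,"dx":-1,"dy":-42,"dz":0,"gripper":0.75},{"rx":0,"ry":0,"rz":-10.6,"dx":0,"dy":0,"dz":0,"gripper":0.75},{"rx":0,"ry":0,"rz":-10.6,"dx":0,"dy":0,"dz":0,"gripper":0.75},{"rx":0,"ry":0,"rz":-10.6,"dx":0,"dy":0,"dz":0,"gripper":0.75},{"rx":0,"ry":0,"rz":-10.6,"dx":0,"dy":0,"dz":0,"gripper":0.75},{"rx":0,"ry":0,"rz":-10.6,"dx":0,"dy":0,"dz":0,"gripper":0.75},{"rx":0,"ry":0,"rz":-10.6,"dx":0,"dy":0,"dz":0,"gripper":0.75},{"rx":0,"ry":0,"rz":-10.6,"dx":0,"dy":0,"dz":0,"gripper":0.75},{"rx":0,"ry":0,"rz":-10.6,"dx":0,"dy":0,"dz":0,"gripper":0.75},{"rx":0,"ry":0,"rz":-10.6,"dx":0,"dy":0,"dz":0,"gripper":0.75},{"rx":0,"ry":0,"rz":-10.6,"dx":0,"dy":0,"dz":0,"gripper":0.75},{"rx":0,"ry":0,"rz":-10.6,"dx":0,"dy":0,"dz":0,"gripper":0.75},{"rx":0,"ry":0,"rz":-10.6,"dx":0,"dy":0,"dz":0,"gripper":0.75}])

```text
clock: 9.8
tcp_pos: [0.5235, 0.321, 0.1998]
orientation: [1.269, 2.872, -0.0]
contact_force: [-0.0, 1.2, 0.6]
grip_width: 0.0745
gripper_force: 0.0
```

Run:
```python
from h import *
o=r.get_obs();print(np.round(o['joints'],2))
go([.5231,.3215,.05],down(68.1))
# plate + stand/bail check from top, bail from side
C=cam('top');g=cv2.cvtColor(r.grab_frame('top'),cv2.COLOR_BGR2GRAY)
```

```text
[-0.02  0.59 -0.88  1.72  0.51  1.09 -0.33]
t 9.8 rot tool deg [ 1.000e-02  1.100e-01 -2.577e+01] | shift after rot mm [  0.5   0.3 149.8] | before [  0.9  -0.  149.8] F [-0.   1.2  0.6] w 74.5
```

Call:
step_arm(moves=[{"rx":0,"ry":0,"rz":-8.6,"dx":0,"dy":0,"dz":0,"gripper":0.75},{"rx":0,"ry":0,"rz":-8.6,"dx":0,"dy":0,"dz":0,"gripper":0.75},{"rx":0,"ry":0,"rz":-8.6,"dx":0,"dy":0,"dz":0,"gripper":0.75},{"rx":0,"ry":0,"rz":0,"dx":0.5,"dy":0.3,"dz":40,"gripper":0.75},{"rx":0,"ry":0,"rz":0,"dx":0,"dy":0,"dz":40,"gripper":0.75},{"rx":0,"ry":0,"rz":0,"dx":0,"dy":0,"dz":40,"gripper":0.75},{"rx":0,"ry":0,"rz":0,"dx":0,"dy":0,"dz":30,"gripper":0.75},{"rx":0,"ry":0,"rz":0,"dx":0,"dy":0,"dz":15,"gripper":0.75},{"rx":0,"ry":0,"rz":0,"dx":0,"dy":0,"dz":10,"gripper":0.75},{"rx":0,"ry":0,"rz":0,"dx":0,"dy":0,"dz":0,"gripper":0.75},{"rx":0,"ry":0,"rz":0,"dx":0,"dy":0,"dz":0,"gripper":0.75}])

```text
clock: 11.22
tcp_pos: [0.5227, 0.323, 0.0252]
orientation: [0.603, 3.082, 0.002]
contact_force: [-0.0, 0.2, 0.1]
grip_width: 0.075
gripper_force: 0.0
```

Run:
```python
from h import *
go([.5231,.3215,.018],down(68.1))
```

```text
t 11.22 rot tool deg [ 0.08  0.06 -0.25] | shift after rot mm [-1.  -1.2  7.2] | before [-1.  -1.3  7.2] F [-0.   0.2  0.1] w 75.0
```

Call:
step_arm(moves=[{"rx":0,"ry":0,"rz":0,"dx":-1,"dy":-1,"dz":3,"gripper":0.75},{"rx":0,"ry":0,"rz":0,"dx":0,"dy":0,"dz":3,"gripper":0.75},{"rx":0,"ry":0,"rz":0,"dx":0,"dy":0,"dz":1.5,"gripper":0.75},{"rx":0,"ry":0,"rz":0,"dx":0,"dy":0,"dz":0,"gripper":0.75}])

```text
clock: 11.72
tcp_pos: [0.5225, 0.3212, 0.0165]
orientation: [-0.603, -3.083, 0.0]
contact_force: [-0.3, -0.3, 0.7]
grip_width: 0.075
gripper_force: 0.0
```

Call:
step_arm(moves=[{"rx":0,"ry":0,"rz":0,"dx":0,"dy":0,"dz":1.5,"gripper":0.75},{"rx":0,"ry":0,"rz":0,"dx":0,"dy":0,"dz":0,"gripper":0.75}])

```text
clock: 11.98
tcp_pos: [0.5226, 0.3212, 0.015]
orientation: [-0.603, -3.083, 0.0]
contact_force: [-0.9, 0.9, -0.7]
grip_width: 0.0745
gripper_force: 0.0
```

Call:
step_arm(moves=[{"rx":0,"ry":0,"rz":0,"dx":0,"dy":0,"dz":1.5,"gripper":0.75},{"rx":0,"ry":0,"rz":0,"dx":0,"dy":0,"dz":0,"gripper":0.75}])

```text
clock: 12.22
tcp_pos: [0.5226, 0.3212, 0.0135]
orientation: [-0.603, -3.083, 0.0]
contact_force: [0.8, 0.4, -0.1]
grip_width: 0.0746
gripper_force: 0.0
```

Call:
step_arm(grip_force=60, moves=[{"rx":0,"ry":0,"rz":-0.2,"dx":0,"dy":0,"dz":-3,"gripper":0.75},{"rx":0,"ry":0,"rz":0,"dx":0,"dy":0,"dz":0,"gripper":0.2},{"rx":0,"ry":0,"rz":0,"dx":0,"dy":0,"dz":0,"gripper":0.2},{"rx":0,"ry":0,"rz":0,"dx":0,"dy":0,"dz":0,"gripper":0.2},{"rx":0,"ry":0,"rz":0,"dx":0,"dy":0,"dz":0,"gripper":0.2}])

```text
clock: 12.85
tcp_pos: [0.523, 0.3216, 0.0177]
orientation: [0.597, 3.083, 0.0]
contact_force: [-1.7, -2.3, 7.5]
grip_width: 0.0578
gripper_force: 68.4
```

Call:
step_arm(moves=[{"rx":0,"ry":0,"rz":0,"dx":0,"dy":0,"dz":-10,"gripper":0.2},{"rx":0,"ry":0,"rz":0,"dx":0,"dy":0,"dz":-30,"gripper":0.2},{"rx":0,"ry":0,"rz":0,"dx":0,"dy":0,"dz":-40,"gripper":0.2},{"rx":0,"ry":0,"rz":0,"dx":0,"dy":0,"dz":-40,"gripper":0.2},{"rx":0,"ry":0,"rz":0,"dx":0,"dy":0,"dz":-40,"gripper":0.2},{"rx":0,"ry":0,"rz":0,"dx":0,"dy":0,"dz":-20,"gripper":0.2},{"rx":0,"ry":0,"rz":9,"dx":0,"dy":0,"dz":0,"gripper":0.2},{"rx":0,"ry":0,"rz":9,"dx":0,"dy":0,"dz":0,"gripper":0.2},{"rx":0,"ry":0,"rz":9,"dx":0,"dy":0,"dz":0,"gripper":0.2},{"rx":0,"ry":0,"rz":9,"dx":0,"dy":0,"dz":0,"gripper":0.2},{"rx":0,"ry":0,"rz":9,"dx":0,"dy":0,"dz":0,"gripper":0.2},{"rx":0,"ry":0,"rz":9,"dx":0,"dy":0,"dz":0,"gripper":0.2},{"rx":0,"ry":0,"rz":9,"dx":0,"dy":0,"dz":0,"gripper":0.2}])

```text
clock: 14.48
tcp_pos: [0.522, 0.3206, 0.1955]
orientation: [-2.126, -2.312, 0.003]
contact_force: [-0.5, 0.8, -3.2]
grip_width: 0.0577
gripper_force: 65.6
```

```bash
cat >> h.py <<'E'
TT=down(SY+90)*Ro.from_euler('y',-40,degrees=True)
PO=np.array([.0118,0,.0177])
def tcpfor(p): return s2w(p)-TT.apply(PO)
E
python3 - <<'E'
from h import *
o=r.get_obs();print(np.round(o['joints'],2))
go(tcpfor([17,0,109]),TT)
go(tcpfor([17,0,109]),down(SY+90))
# bail check: bar cross edge in top view + plate in the hand from top
C=cam('top');f=r.grab_frame('top');cv2.imwrite('pics/t2.png',f)
p=proj(C,s2w([41,0,67.3]));print(p, proj(C,s2w([41,20,67.3])))
g=cv2.cvtColor(f,cv2.COLOR_BGR2GRAY);x,y=p.round().astype(int);print(g[y-2:y+3,x-14:x+15])
E
```

```text
[-0.11  0.54 -0.74  1.73  0.41  1.04 -0.91]
t 14.47 rot tool deg [-1.200e-01 -3.993e+01 -2.000e-02] | shift after rot mm [-198.2    8.2  251.6] | before [-313.5    8.6   65.7] F [-0.5  0.8 -3.2] w 57.7
t 14.47 rot tool deg [-0.11  0.07 -0.06] | shift after rot mm [-313.6    8.2   65.3] | before [-313.5    8.6   65.7] F [-0.5  0.8 -3.2] w 57.7
[311.21897093 214.71351455] [311.17487511 206.99414961]
[[114 113 115 114 114 114 115 113 115 112 103 104 110 180 230 213 140 103
  112 114 115 114 114 114 114 114 114 114 114]
 [114 114 114 114 115 114 115 114 114 113 103 105 110 181 230 213 139  88
  102 114 115 113 114 113 115 115 115 113 114]
 [116 115 116 114 114 116 115 114 116 116 104 106 110 181 232 217 137  98
  112 115 115 115 116 116 117 116 116 115 116]
 [114 114 115 114 115 115 113 115 115 114 103 106 110 182 232 217 141 106
  113 114 115 114 116 114 115 115 115 114 114]
 [113 114 114 114 114 114 114 115 115 115 103 105 108 180 232 218 137 103
  113 115 115 114 114 114 115 114 114 113 115]]
```

Call:
step_arm(moves=[{"rx":0,"ry":0,"rz":0,"dx":-35,"dy":1,"dz":0,"gripper":0.2},{"rx":0,"ry":0,"rz":0,"dx":-35,"dy":1,"dz":0,"gripper":0.2},{"rx":0,"ry":0,"rz":0,"dx":-35,"dy":1,"dz":0,"gripper":0.2},{"rx":0,"ry":0,"rz":0,"dx":-35,"dy":1,"dz":0,"gripper":0.2},{"rx":0,"ry":0,"rz":0,"dx":-35,"dy":1,"dz":0,"gripper":0.2},{"rx":0,"ry":0,"rz":0,"dx":-35,"dy":1,"dz":0,"gripper":0.2},{"rx":0,"ry":0,"rz":0,"dx":-35,"dy":1,"dz":0,"gripper":0.2},{"rx":0,"ry":0,"rz":0,"dx":-35,"dy":1,"dz":0,"gripper":0.2},{"rx":0,"ry":0,"rz":0,"dx":-33,"dy":0,"dz":0,"gripper":0.2},{"rx":0,"ry":-8,"rz":0,"dx":0,"dy":0,"dz":0,"gripper":0.2},{"rx":0,"ry":-8,"rz":0,"dx":0,"dy":0,"dz":0,"gripper":0.2},{"rx":0,"ry":-8,"rz":0,"dx":0,"dy":0,"dz":0,"gripper":0.2},{"rx":0,"ry":-8,"rz":0,"dx":0,"dy":0,"dz":0,"gripper":0.2},{"rx":0,"ry":-8,"rz":0,"dx":0,"dy":0,"dz":0,"gripper":0.2},{"rx":0,"ry":0,"rz":0,"dx":0,"dy":0,"dz":0,"gripper":0.2}])

```text
clock: 16.4
tcp_pos: [0.5574, 0.0132, 0.1944]
orientation: [1.719, 1.895, -0.629]
contact_force: [-0.9, -0.4, -4.0]
grip_width: 0.0573
gripper_force: 65.7
```

Run:
```python
from h import *
o=r.get_obs();print(np.round(o['joints'],2))
go(tcpfor([17,0,85]),TT)
f=r.grab_frame('side');C=cam('side');t=r.grab_frame('top');CT=cam('top')
w=r.grab_frame('wrist')
out=np.zeros((600,800,3),np.uint8)
cv2.imwrite('pics/s3.png',f);cv2.imwrite('pics/t3.png',t);cv2.imwrite('pics/w3.png',w)
R0=Ro.from_rotvec(o['orientation']);B=R0.inv()*TT
# predicted plate corners (top face, lower end) in side/top/wrist
CW=cam('wrist')
for c in([60,30,0],[60,-30,0],[60,30,-6],[60,-30,-6],[-60,30,-6],[-60,-30,-6]):
    q=o['tcp_pos']+R0.apply(PO+np.array(c)/1000);print(c,w2s(q).round(1),proj(C,q).round(1),proj(CT,q).round(1),proj(CW,q).round(1))
out[:400,:640]=w
cv2.imwrite('pics/c4.png',w)
```

```text
[-0.09  0.53 -0.5   1.87  0.87  1.34 -0.93]
t 16.4 rot tool deg [ 0.17 -0.14  0.66] | shift after rot mm [53.5 -1.1 70.3] | before [53.3 -0.7 70.4] F [-0.9 -0.4 -4. ] w 57.3
[60, 30, 0] [-33.7  30.3 134.6] [308.1 191.9] [280.4 196.9] [381.7 121.1]
[60, -30, 0] [-33.  -29.7 134.9] [329.8 194.9] [280.4 221.5] [252.1 122.1]
[60, 30, -6] [-37.5  30.3 139.2] [307.5 190.9] [278.6 196.5] [384.5 121.6]
[60, -30, -6] [-36.9 -29.7 139.5] [329.3 193.9] [278.6 221.1] [249.  122.7]
[-60, 30, -6] [ 54.6  31.7 216.1] [319.7 151.1] [317.9 187.6] [371. 338.]
[-60, -30, -6] [ 55.2 -28.3 216.5] [340.9 153.4] [318.5 214. ] [267.2 338.5]
```

Run:
```python
from h import *
g=cv2.cvtColor(cv2.imread('pics/w3.png'),cv2.COLOR_BGR2GRAY)
for x in(262,290,316,345,372):print('col',x,g[100:140,x].tolist())
for y in(135,160,190):print('row',y,g[y,238:275].tolist(),g[y,365:395].tolist())
```

```text
col 262 [108, 114, 116, 123, 131, 139, 143, 144, 147, 147, 152, 152, 153, 152, 147, 143, 141, 136, 130, 128, 125, 129, 130, 135, 140, 142, 143, 142, 140, 143, 143, 137, 116, 102, 105, 107, 106, 106, 106, 106]
col 290 [122, 119, 113, 110, 111, 112, 111, 111, 111, 113, 111, 112, 111, 111, 111, 111, 112, 112, 113, 110, 110, 111, 112, 111, 110, 111, 112, 112, 111, 111, 110, 109, 100, 97, 103, 103, 103, 105, 104, 103]
col 316 [54, 53, 51, 45, 41, 40, 43, 43, 44, 44, 45, 45, 49, 49, 52, 51, 50, 46, 44, 47, 63, 82, 85, 84, 85, 85, 84, 84, 86, 92, 102, 104, 97, 96, 103, 104, 103, 105, 105, 104]
col 345 [124, 122, 114, 111, 109, 109, 109, 111, 110, 109, 109, 109, 110, 108, 109, 109, 108, 108, 109, 108, 108, 108, 107, 109, 107, 107, 108, 107, 108, 105, 106, 104, 94, 94, 102, 104, 103, 102, 102, 102]
col 372 [87, 86, 88, 88, 88, 87, 87, 89, 87, 88, 87, 87, 87, 87, 87, 87, 88, 94, 94, 98, 105, 109, 116, 120, 123, 131, 133, 140, 144, 146, 147, 138, 107, 97, 104, 105, 105, 105, 106, 105]
row 135 [118, 122, 128, 136, 138, 136, 132, 131, 134, 134, 136, 138, 141, 144, 146, 144, 129, 111, 104, 105, 10
[... 223 characters left out ...]
 141, 141]
row 160 [133, 133, 133, 132, 131, 130, 129, 129, 128, 125, 122, 120, 121, 124, 122, 122, 122, 119, 111, 106, 103, 105, 104, 104, 103, 104, 105, 105, 106, 106, 105, 106, 105, 103, 106, 103, 104] [107, 107, 107, 107, 107, 106, 106, 105, 106, 107, 107, 108, 114, 146, 168, 173, 171, 168, 153, 136, 129, 127, 127, 126, 126, 127, 125, 126, 124, 124]
row 190 [128, 130, 128, 126, 125, 122, 123, 124, 123, 122, 122, 121, 122, 124, 125, 127, 130, 131, 131, 127, 116, 105, 104, 104, 104, 105, 105, 105, 107, 107, 105, 104, 104, 104, 106, 105, 104] [106, 106, 106, 107, 107, 107, 107, 107, 107, 106, 106, 105, 105, 106, 108, 107, 112, 123, 131, 134, 132, 132, 134, 136, 137, 135, 135, 135, 137, 137]
```

```bash
cat >> h.py <<'E'
PO=np.array([.010,0,.0185])
E
python3 - <<'E'
from h import *
go(tcpfor([14.5,0,75]),TT)
go(tcpfor([14.5,0,57.2]),TT)
E
```

```text
t 16.55 rot tool deg [ 0.09 -0.12  0.16] | shift after rot mm [68.  -1.8 74.8] | before [67.9 -1.7 74.9] F [ 0.7  0.6 -3.6] w 57.8
t 16.55 rot tool deg [ 0.09 -0.12  0.16] | shift after rot mm [79.5 -1.8 88.4] | before [79.3 -1.7 88.6] F [ 0.7  0.6 -3.6] w 57.8
```

Call:
step_arm(moves=[{"rx":0,"ry":0,"rz":0.2,"dx":17,"dy":-1.8,"dz":19,"gripper":0.2},{"rx":0,"ry":0,"rz":0,"dx":17,"dy":0,"dz":19,"gripper":0.2},{"rx":0,"ry":0,"rz":0,"dx":17,"dy":0,"dz":19,"gripper":0.2},{"rx":0,"ry":0,"rz":0,"dx":10,"dy":0,"dz":11,"gripper":0.2},{"rx":0,"ry":0,"rz":0,"dx":7,"dy":0,"dz":7,"gripper":0.2},{"rx":0,"ry":0,"rz":0,"dx":0,"dy":0,"dz":0,"gripper":0.2}])

```text
clock: 17.3
tcp_pos: [0.5564, 0.0137, 0.0954]
orientation: [1.729, 1.882, -0.627]
contact_force: [0.1, 0.4, -2.7]
grip_width: 0.0577
gripper_force: 65.6
```

Run:
```python
from h import *
go(tcpfor([14.5,0,57.2]),TT)
w=r.grab_frame('wrist');s=r.grab_frame('side');C=cam('wrist')
for p in([-51,44,24],[-51,-44,24],[-39,44,24],[-39,-44,24],[-70.0,0,10]):print(p,proj(C,s2w(p)).round(1))
out=np.zeros((600,800,3),np.uint8);a=cv2.resize(w[0:300,120:520],None,fx=2,fy=2);out[:600,:800]=a
b=cv2.resize(s[170:260,290:365],None,fx=3,fy=3);out[330:600,575:800]=b
cv2.imwrite('pics/c5.png',out);np.savez('w5.npz',K=C[0],R=C[1],t=C[2])
```

```text
t 17.3 rot tool deg [ 0.12 -0.02 -0.04] | shift after rot mm [11.  -0.1 13.7] | before [11.  -0.2 13.7] F [ 0.1  0.4 -2.7] w 57.7
[-51, 44, 24] [417.2  82.7]
[-51, -44, 24] [218.4  82.7]
[-39, 44, 24] [409.9 105. ]
[-39, -44, 24] [226. 105.]
[-70.0, 0, 10] [317.8  20.3]
```

View pics/c5.png

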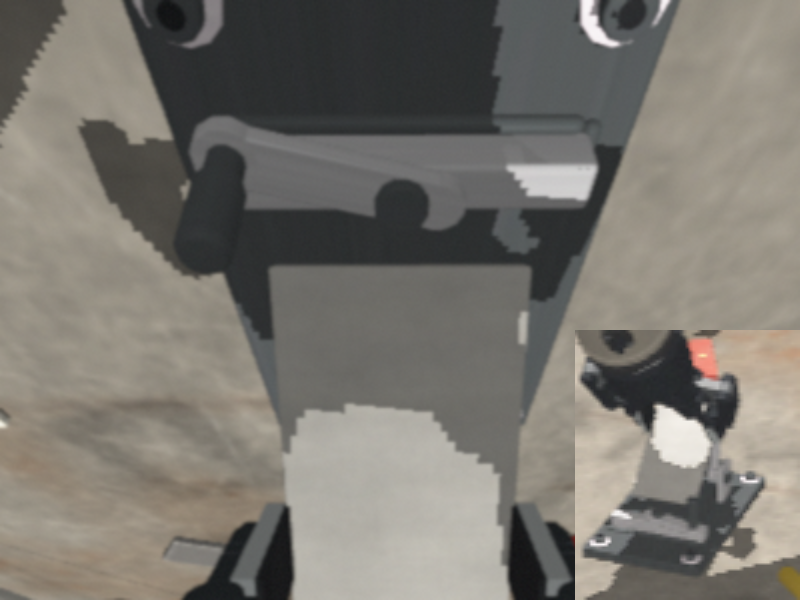

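The wrist crop shows the plate square and centred on the stand: its lower edge runs from (271,265) to (530,265), centre 400.5, and the bolt midpoint is 401. The ledge and keeper lie ahead of it at y≈208, and the peg is at (205,240).

Run:
```python
from h import *
from scipy.optimize import brentq
C=cam('wrist');o=r.get_obs();R0=Ro.from_rotvec(o['orientation'])
for z in(17.7,19,20.5):
    f=lambda x:proj(C,o['tcp_pos']+R0.apply(np.array([x+60,0,z-6])/1000))[1]-132.3
    x=brentq(f,-10,25);q=[proj(C,o['tcp_pos']+R0.apply(np.array([x+60,s,z-6])/1000))[0] for s in(-30,30)]
    print(z,x,q,'obs 255.5 385')
    print('lower back edge in stand',w2s(o['tcp_pos']+R0.apply(np.array([x+60,0,z])/1000)))
```

```text
17.7 11.771939363426664 [np.float64(252.94103240859582), np.float64(386.09912600765267)] obs 255.5 385
lower back edge in stand [-34.06010482   0.70288273  36.42757918]
19 11.673418466992333 [np.float64(253.59549732529626), np.float64(385.45163918653805)] obs 255.5 385
lower back edge in stand [-33.14926633   0.70700585  35.49480772]
20.5 11.55974050956808 [np.float64(254.33492170554032), np.float64(384.72009486734567)] obs 255.5 385
lower back edge in stand [-32.09829884   0.71176331  34.41853295]
```

```bash
cat >> h.py <<'E'
PO=np.array([.0117,0,.0187])
E
python3 - <<'E'
from h import *
for p in([13.7,.5,55.2],[12,.5,49.8],[11,.5,49]):go(tcpfor(p),TT)
E
```

```text
t 17.4 rot tool deg [ 0.19 -0.02 -0.07] | shift after rot mm [11.4 -0.1 15.3] | before [11.4 -0.1 15.3] F [ 0.2  0.3 -4.8] w 57.8
t 17.4 rot tool deg [ 0.19 -0.02 -0.07] | shift after rot mm [16.2 -0.1 18.3] | before [16.2 -0.1 18.3] F [ 0.2  0.3 -4.8] w 57.8
t 17.4 rot tool deg [ 0.19 -0.02 -0.07] | shift after rot mm [17.5 -0.1 18.3] | before [17.5 -0.1 18.3] F [ 0.2  0.3 -4.8] w 57.8
```

Call:
step_arm(moves=[{"rx":0,"ry":0,"rz":0,"dx":3,"dy":0,"dz":5,"gripper":0.2},{"rx":0,"ry":0,"rz":0,"dx":4,"dy":0,"dz":5,"gripper":0.2},{"rx":0,"ry":0,"rz":0,"dx":4,"dy":0,"dz":5,"gripper":0.2},{"rx":0,"ry":0,"rz":0,"dx":0,"dy":0,"dz":1.5,"gripper":0.2},{"rx":0,"ry":0,"rz":0,"dx":0,"dy":0,"dz":0,"gripper":0.2}])

```text
clock: 18.02
tcp_pos: [0.5565, 0.0116, 0.0756]
orientation: [1.728, 1.882, -0.627]
contact_force: [-0.4, -0.5, -4.1]
grip_width: 0.0575
gripper_force: 65.6
```

Call:
step_arm(moves=[{"rx":0,"ry":0,"rz":0,"dx":0,"dy":0,"dz":1,"gripper":0.2},{"rx":0,"ry":0,"rz":0,"dx":2,"dy":0,"dz":0.5,"gripper":0.2},{"rx":0,"ry":0,"rz":0,"dx":2,"dy":0,"dz":0,"gripper":0.2},{"rx":0,"ry":0,"rz":0,"dx":0,"dy":0,"dz":0,"gripper":0.2}])

```text
clock: 18.52
tcp_pos: [0.5564, 0.0141, 0.0719]
orientation: [1.728, 1.882, -0.626]
contact_force: [0.5, 0.7, -2.5]
grip_width: 0.0577
gripper_force: 65.6
```

```bash
cat >> h.py <<'E'
def st():
    o=r.get_obs();R0=Ro.from_rotvec(o['orientation'])
    print('t',round(o['clock'],2),'plate stand',w2s(o['tcp_pos']+R0.apply(PO)).round(2),'F stand',SR().inv().apply(o['contact_force']).round(1),'M',np.round(o['moment'],2),'tilt err',np.degrees((TT.inv()*R0).as_rotvec()).round(2),'w',round(o['grip_width']*1000,1))
E
python3 -c "
from h import *
st()"
```

```text
t 18.52 plate stand [12.44  0.22 50.07] F stand [-0.6  0.6 -2.5] M [1.09 0.07 0.  ] tilt err [-0.16  0.01  0.01] w 57.7
```

Call:
step_arm(moves=[{"rx":0,"ry":0,"rz":0,"dx":1,"dy":0,"dz":0,"gripper":0.2},{"rx":0,"ry":0,"rz":0,"dx":1,"dy":0,"dz":0,"gripper":0.2},{"rx":0,"ry":0,"rz":0,"dx":0,"dy":0,"dz":0,"gripper":0.2}])

```text
clock: 18.9
tcp_pos: [0.5563, 0.0155, 0.0707]
orientation: [1.728, 1.882, -0.627]
contact_force: [0.5, -0.2, -3.1]
grip_width: 0.0576
gripper_force: 65.6
```

```bash
python3 -c "
from h import *
st()"
```

```text
t 18.9 plate stand [11.11  0.21 48.84] F stand [ 0.3  0.5 -3.1] M [ 1.08  0.07 -0.03] tilt err [-0.15  0.    0.02] w 57.6
```

Call:
step_arm(moves=[{"rx":0,"ry":0,"rz":0,"dx":1,"dy":0,"dz":0,"gripper":0.2},{"rx":0,"ry":0,"rz":0,"dx":0,"dy":0,"dz":0,"gripper":0.2}])

```text
clock: 19.15
tcp_pos: [0.5562, 0.0158, 0.0701]
orientation: [1.728, 1.881, -0.627]
contact_force: [0.1, -1.0, -2.7]
grip_width: 0.0574
gripper_force: 65.6
```

```bash
python3 -c "
from h import *
st()"
```

```text
t 19.15 plate stand [10.76  0.22 48.29] F stand [ 1.  -0.  -2.7] M [0.89 0.04 0.03] tilt err [-0.14 -0.03  0.04] w 57.4
```

Call:
step_arm(moves=[{"rx":0,"ry":0,"rz":0,"dx":1,"dy":0,"dz":0,"gripper":0.2},{"rx":0,"ry":0,"rz":0,"dx":0,"dy":0,"dz":0,"gripper":0.2}])

```text
clock: 19.4
tcp_pos: [0.5562, 0.0159, 0.0698]
orientation: [1.728, 1.88, -0.628]
contact_force: [0.5, -4.6, -0.3]
grip_width: 0.0579
gripper_force: 65.6
```

```bash
python3 -c "
from h import *
st()"
```

```text
t 19.4 plate stand [10.68  0.19 47.96] F stand [ 4.6  0.2 -0.3] M [ 0.12  0.02 -0.02] tilt err [-0.12 -0.11  0.06] w 57.9
```

Call:
step_arm(moves=[{"rx":0,"ry":0,"rz":0,"dx":1,"dy":0,"dz":0,"gripper":0.2},{"rx":0,"ry":0,"rz":0,"dx":0,"dy":0,"dz":0,"gripper":0.2}])

```text
clock: 19.65
tcp_pos: [0.5562, 0.0159, 0.0695]
orientation: [1.728, 1.878, -0.63]
contact_force: [0.1, -5.4, 1.9]
grip_width: 0.0575
gripper_force: 65.7
```

```bash
python3 -c "
from h import *
st()"
```

```text
t 19.65 plate stand [10.77  0.2  47.71] F stand [ 5.4 -0.4  1.9] M [-0.53 -0.01 -0.03] tilt err [-0.09 -0.2   0.1 ] w 57.5
```

Call:
step_arm(moves=[{"rx":0,"ry":0,"rz":0,"dx":0.6,"dy":0,"dz":0.8,"gripper":0.2},{"rx":0,"ry":0,"rz":0,"dx":0,"dy":0,"dz":0,"gripper":0.2}])

```text
clock: 19.9
tcp_pos: [0.5562, 0.0155, 0.069]
orientation: [1.727, 1.877, -0.63]
contact_force: [-1.2, -5.6, 5.3]
grip_width: 0.0578
gripper_force: 65.8
```

```bash
python3 -c "
from h import *
st()"
```

```text
t 19.9 plate stand [11.13  0.21 47.15] F stand [ 5.4 -1.7  5.3] M [-0.87  0.1  -0.08] tilt err [-0.09 -0.26  0.12] w 57.8
```

Call:
step_arm(moves=[{"rx":0,"ry":0,"rz":0,"dx":0.6,"dy":0,"dz":0.8,"gripper":0.2},{"rx":0,"ry":0,"rz":0,"dx":0,"dy":0,"dz":0,"gripper":0.2}])

```text
clock: 20.15
tcp_pos: [0.5563, 0.0155, 0.0689]
orientation: [1.727, 1.876, -0.631]
contact_force: [-2.4, -5.5, 10.4]
grip_width: 0.0579
gripper_force: 66.4
```

```bash
python3 -c "
from h import *
st()"
```

```text
t 20.15 plate stand [11.24  0.24 47.04] F stand [ 5.3 -2.8 10.4] M [-1.55  0.34 -0.26] tilt err [-0.1  -0.33  0.14] w 57.9
```

Call:
step_arm(moves=[{"rx":0,"ry":0,"rz":0,"dx":-0.3,"dy":0,"dz":-0.4,"gripper":0.42},{"rx":0,"ry":0,"rz":0,"dx":0,"dy":0,"dz":0,"gripper":0.5},{"rx":0,"ry":0,"rz":0,"dx":0,"dy":0,"dz":0,"gripper":0.65},{"rx":0,"ry":0,"rz":0,"dx":0,"dy":0,"dz":0,"gripper":0.75},{"rx":0,"ry":0,"rz":0,"dx":0,"dy":0,"dz":0,"gripper":0.75}])

```text
clock: 20.78
tcp_pos: [0.5561, 0.0177, 0.0672]
orientation: [1.728, 1.882, -0.626]
contact_force: [0.2, -0.1, -0.8]
grip_width: 0.0747
gripper_force: 0.0
```

Run:
```python
from h import *
st()
C=cam('wrist');o=r.get_obs();w=r.grab_frame('wrist');cv2.imwrite('pics/w6.png',w)
f=w
# expected seated plate top-face edge positions
def pl(x,y,z):
    a=np.radians(40);return s2w([11+x*np.cos(a)-z*np.sin(a),y,49+x*np.sin(a)+z*np.cos(a)])
for c in([-60,30,6],[-60,-30,6],[-20,30,6],[-20,-30,6]):print(c,proj(C,pl(*c)).round(1))
for p in([-51,44,24],[-39,44,24]):print(p,proj(C,s2w(p)).round(1))
g=cv2.cvtColor(w,cv2.COLOR_BGR2GRAY)
for x in(270,290,345,365):print('col',x,g[90:140,x].tolist())
for y in(140,160,180):print('row',y,g[y,240:280].tolist(),g[y,360:400].tolist())
```

```text
t 20.77 plate stand [ 8.84  0.22 45.34] F stand [ 0.2  0.1 -0.8] M [0.64 0.11 0.02] tilt err [-0.15  0.01  0.01] w 74.7
[-60, 30, 6] [385.1 141.6]
[-60, -30, 6] [252.9 141.6]
[-20, 30, 6] [379.2 223.2]
[-20, -30, 6] [258.9 223.3]
[-51, 44, 24] [428.7 136.6]
[-39, 44, 24] [419.7 156.5]
col 270 [50, 48, 48, 49, 49, 49, 50, 48, 51, 51, 50, 50, 51, 50, 50, 51, 53, 57, 58, 61, 62, 58, 57, 54, 52, 55, 79, 116, 122, 121, 122, 122, 122, 123, 118, 118, 121, 123, 124, 125, 128, 125, 127, 128, 121, 113, 111, 111, 113, 115]
col 290 [50, 50, 52, 51, 51, 52, 52, 49, 50, 49, 50, 53, 50, 51, 50, 53, 55, 57, 58, 62, 62, 59, 56, 54, 50, 55, 81, 115, 121, 121, 122, 122, 122, 121, 122, 121, 125, 121, 120, 119, 119, 123, 125, 127, 124, 125, 127, 124, 118, 112]
col 345 [51, 52, 49, 50, 49, 50, 50, 50, 49, 51, 52, 49, 50, 48, 50, 52, 57, 57, 60, 60, 62, 57, 56, 53, 50, 60, 88, 114, 121, 119, 120, 120, 120, 120, 120, 120, 122, 122, 121, 120, 121, 121, 120, 121, 122, 124, 125, 124, 118, 117]
col 365 [50, 50, 51, 51, 50, 52, 50, 49, 52, 51, 49, 50, 52, 52, 51, 53, 53, 59, 60, 61, 60, 58, 57, 52, 51, 59, 88, 1
[... 577 characters left out ...]
53, 51, 50, 51, 65, 95, 113, 116, 116, 117, 115, 116, 115, 116, 116, 117, 116, 117, 114, 115, 116, 116, 115, 116, 117, 116, 115, 116, 116] [118, 117, 116, 118, 118, 117, 117, 118, 117, 118, 116, 117, 118, 118, 118, 117, 116, 117, 115, 115, 116, 116, 116, 106, 82, 55, 49, 49, 50, 51, 50, 51, 50, 52, 51, 50, 52, 50, 51, 51]
row 180 [50, 50, 51, 51, 58, 80, 96, 99, 99, 98, 96, 99, 98, 97, 99, 100, 103, 106, 111, 115, 116, 115, 116, 117, 116, 117, 117, 117, 117, 117, 116, 115, 115, 115, 115, 116, 114, 114, 114, 113] [117, 118, 119, 116, 117, 119, 118, 117, 117, 117, 118, 116, 115, 118, 116, 117, 116, 116, 116, 115, 115, 113, 95, 66, 50, 50, 51, 50, 49, 52, 50, 50, 50, 48, 49, 50, 50, 50, 53, 57]
```

Call:
step_arm(moves=[{"rx":0,"ry":0,"rz":0,"dx":0,"dy":0,"dz":-8,"gripper":0.75},{"rx":0,"ry":0,"rz":0,"dx":0,"dy":0,"dz":-25,"gripper":0.75},{"rx":0,"ry":0,"rz":0,"dx":0,"dy":0,"dz":-40,"gripper":0.75},{"rx":0,"ry":0,"rz":0,"dx":0,"dy":0,"dz":-40,"gripper":0},{"rx":0,"ry":0,"rz":0,"dx":-30,"dy":0,"dz":-30,"gripper":-0.4},{"rx":0,"ry":8,"rz":0,"dx":0,"dy":0,"dz":0,"gripper":-0.4},{"rx":0,"ry":8,"rz":0,"dx":0,"dy":0,"dz":0,"gripper":-0.4},{"rx":0,"ry":8,"rz":0,"dx":0,"dy":0,"dz":0,"gripper":-0.4},{"rx":0,"ry":8,"rz":0,"dx":0,"dy":0,"dz":0,"gripper":-0.4},{"rx":0,"ry":8,"rz":0,"dx":0,"dy":0,"dz":0,"gripper":-0.4},{"rx":0,"ry":0,"rz":0,"dx":0,"dy":0,"dz":0,"gripper":-0.4}])

```text
clock: 22.2
tcp_pos: [0.5504, 0.0838, 0.1973]
orientation: [2.127, 2.307, 0.002]
contact_force: [0.4, 0.8, 0.4]
grip_width: 0.0255
gripper_force: 0.0
```

Run:
```python
from h import *
go(s2w([-55.8,-36.7,90]),down(SY+90)); print(w2s(r.get_obs()['tcp_pos']))
w=r.grab_frame('wrist');s=r.grab_frame('side');t=r.grab_frame('top');C=cam('wrist');cv2.imwrite('pics/w7.png',w)
out=np.zeros((600,800,3),np.uint8)
for n,im in(('top',t),('side',s)):
    cc=cam(n)
    for x in(-60,60):
        for y in(-30,30):
            a=np.radians(40);p=s2w([11+x*np.cos(a)-6*np.sin(a),y,49+x*np.sin(a)+6*np.cos(a)]);print(n,x,y,proj(cc,p).round(1))
print('peg pred',proj(C,s2w([-55.8,-36.7,57])))
out[:400,:400]=cv2.resize(s[170:250,295:375],None,fx=5,fy=5,interpolation=2)
out[:400,400:]=cv2.resize(t[185:255,260:330],(400,400),interpolation=2)
a=cv2.resize(w[0:200,160:480],(320,200));out[400:600,:320]=a
cv2.imwrite('pics/c7.png',out)
```

```text
t 22.2 rot tool deg [ 0.18  0.09 -0.2 ] | shift after rot mm [ -4.7 -36.8 107.3] | before [ -4.7 -37.2 107.2] F [0.4 0.8 0.4] w 25.5
[-6.05446204e+01  1.47640650e-01  1.97259127e+02]
top -60 -30 [280.7 229.9]
top -60 30 [280.9 207.6]
top 60 -30 [316.3 224.7]
top 60 30 [316.1 200.9]
side -60 -30 [329.7 237. ]
side -60 30 [308.8 233.2]
side 60 -30 [341.4 196.7]
side 60 30 [321.  193.6]
peg pred [281.91740368 207.11291615]
```

View pics/c7.png

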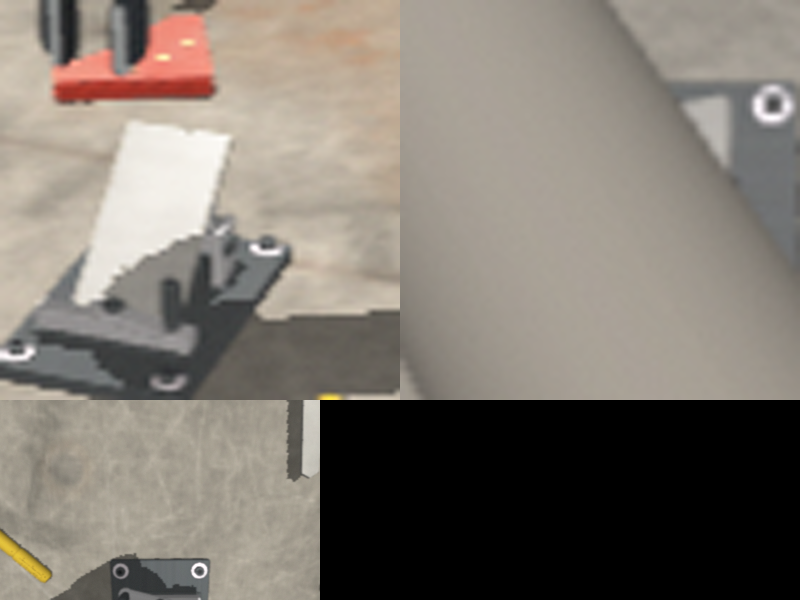

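The last picture shows the plate leaning square. Its top corners in the side view are at about (320.6,194.4) and (341,197.4), against predictions of (321,193.6) and (341.4,196.7). The peg stands at about (170,300) in the crop.

Call:
step_arm(moves=[{"rx":0,"ry":0,"rz":0,"dx":-4.5,"dy":-18,"dz":0,"gripper":-0.4},{"rx":0,"ry":0,"rz":0,"dx":0,"dy":-19,"dz":20,"gripper":-0.4},{"rx":0,"ry":0,"rz":0,"dx":0,"dy":0,"dz":40,"gripper":-0.4},{"rx":0,"ry":0,"rz":0,"dx":0,"dy":0,"dz":30,"gripper":-0.4},{"rx":0,"ry":0,"rz":0,"dx":0,"dy":0,"dz":15,"gripper":-0.4},{"rx":0,"ry":0,"rz":0,"dx":0,"dy":0,"dz":0,"gripper":-0.4}])

```text
clock: 23.1
tcp_pos: [0.5131, 0.0799, 0.0906]
orientation: [2.12, 2.317, 0.001]
contact_force: [-0.2, -0.2, 0.2]
grip_width: 0.0257
gripper_force: 0.0
```

Run:
```python
from h import *
go(s2w([-55.8,-36.7,57]),down(SY+90))
w=r.grab_frame('wrist');C=cam('wrist');cv2.imwrite('pics/w8.png',w)
p=proj(C,s2w([-55.8,-36.7,57]));print(p);g=cv2.cvtColor(w,cv2.COLOR_BGR2GRAY);x,y=p.round().astype(int)
for k in range(-24,27,6):print(y+k,g[y+k,x-32:x+33:2].tolist())
```

```text
t 23.1 rot tool deg [0.04 0.01 0.23] | shift after rot mm [-4.1  0.7 33.6] | before [-4.   0.7 33.6] F [-0.2 -0.2  0.2] w 25.7
[319.52597971 255.90279884]
232 [85, 83, 82, 81, 80, 62, 49, 52, 53, 51, 51, 48, 83, 112, 115, 111, 101, 89, 104, 117, 118, 115, 112, 111, 106, 101, 96, 91, 79, 69, 59, 54, 52]
238 [84, 86, 84, 84, 83, 66, 47, 50, 52, 51, 49, 50, 105, 116, 62, 39, 43, 43, 41, 46, 98, 116, 119, 119, 119, 118, 118, 118, 117, 116, 114, 114, 114]
244 [82, 84, 83, 83, 83, 69, 50, 52, 55, 52, 48, 49, 90, 68, 39, 42, 43, 44, 42, 42, 43, 95, 116, 115, 115, 118, 117, 115, 116, 117, 116, 117, 116]
250 [98, 98, 88, 34, 32, 63, 50, 50, 53, 51, 52, 52, 88, 59, 43, 48, 49, 50, 51, 48, 43, 88, 116, 116, 114, 115, 111, 108, 41, 39, 92, 98, 98]
256 [97, 95, 62, 24, 31, 61, 51, 51, 53, 51, 51, 53, 51, 49, 51, 52, 52, 53, 52, 50, 49, 72, 101, 102, 102, 99, 100, 88, 31, 25, 63, 97, 96]
262 [97, 84, 32, 22, 27, 56, 51, 49, 53, 52, 50, 51, 50, 51, 48, 51, 50, 48, 51, 50, 51, 86, 102, 100, 101, 99, 101, 84, 26, 25, 32, 83, 98]
268 [95, 47, 22, 23, 26, 55, 51, 52, 53, 51, 52, 50, 51, 50, 51, 50, 51, 53, 50, 49, 50, 87, 103, 101, 103, 101, 102, 82, 28, 22, 24, 52, 95]
274 [75, 23, 20, 22, 23, 58, 53, 51, 52, 50, 52, 52, 52, 49, 51, 50, 53, 54, 52, 49, 53, 86, 105, 103, 103, 103, 103, 76, 25, 21, 23, 26, 77]
280 [38, 24, 19, 23, 26, 65, 51, 51, 53, 53, 52, 52, 51, 51, 50, 50, 52, 53, 80, 75, 53, 87, 106, 104, 104, 102, 103, 83, 26, 24, 21, 21, 41]
```

Call:
step_arm(grip_force=25, moves=[{"rx":0,"ry":0,"rz":0,"dx":-4,"dy":0.7,"dz":12,"gripper":-0.4},{"rx":0,"ry":0,"rz":0,"dx":0,"dy":0,"dz":12,"gripper":-0.4},{"rx":0,"ry":0,"rz":0,"dx":0,"dy":0,"dz":8,"gripper":-0.4},{"rx":0,"ry":0,"rz":0,"dx":0,"dy":0,"dz":0,"gripper":-0.4}])

```text
clock: 23.65
tcp_pos: [0.5142, 0.0746, 0.0583]
orientation: [2.124, 2.314, 0.001]
contact_force: [0.1, 0.6, 0.7]
grip_width: 0.0256
gripper_force: 0.0
```

Call:
step_arm(moves=[{"rx":0,"ry":0,"rz":0,"dx":0,"dy":0,"dz":0,"gripper":-1},{"rx":0,"ry":0,"rz":0,"dx":0,"dy":0,"dz":0,"gripper":-1},{"rx":0,"ry":0,"rz":0,"dx":0,"dy":0,"dz":0,"gripper":-1}])

```text
clock: 24.02
tcp_pos: [0.5147, 0.0748, 0.0592]
orientation: [2.123, 2.314, 0.003]
contact_force: [-0.8, 0.9, -0.7]
grip_width: 0.0096
gripper_force: 24.4
```

Run:
```python
from h import *
o=r.get_obs();print(w2s(o['tcp_pos']),o['contact_force'],o['grip_width'])
```

```text
[-54.60397125 -36.23339177  59.20080177] [-0.84488669  0.85991537 -0.66588597] 0.009599571009488557
```

Call:
step_arm(moves=[{"rx":0,"ry":0,"rz":0,"dx":5.3,"dy":2,"dz":0,"gripper":-1},{"rx":0,"ry":0,"rz":0,"dx":5,"dy":2.8,"dz":0,"gripper":-1},{"rx":0,"ry":0,"rz":0,"dx":4.5,"dy":3.5,"dz":0,"gripper":-1},{"rx":0,"ry":0,"rz":0,"dx":4,"dy":4.1,"dz":0,"gripper":-1},{"rx":0,"ry":0,"rz":0,"dx":0,"dy":0,"dz":0,"gripper":-1}])

```text
clock: 24.65
tcp_pos: [0.5239, 0.0963, 0.059]
orientation: [-2.122, -2.316, -0.001]
contact_force: [-7.5, 2.7, 4.1]
grip_width: 0.0095
gripper_force: 24.6
```

```bash
cat > k.py <<'E'
from h import *
o=r.get_obs();p=w2s(o['tcp_pos']);print(p,'F',SR().inv().apply(o['contact_force']).round(1),o['grip_width'],'phi',np.arctan2(-46-p[0],-p[1]),'rad',np.hypot(p[0]+46,p[1]))
E
python3 k.py
```

```text
[-75.23753016 -25.22424812  58.99283594] F [-3.3 -7.2  4.1] 0.009512475567620571 phi 0.8589550953022315 rad 38.614710449573856
```

Going well; continuing the arc.

Call:
step_arm(moves=[{"rx":0,"ry":0,"rz":0,"dx":3.3,"dy":4.7,"dz":0,"gripper":-1},{"rx":0,"ry":0,"rz":0,"dx":2.5,"dy":5.1,"dz":0,"gripper":-1},{"rx":0,"ry":0,"rz":0,"dx":1.5,"dy":5.4,"dz":0,"gripper":-1},{"rx":0,"ry":0,"rz":0,"dx":0.6,"dy":5.6,"dz":0,"gripper":-1},{"rx":0,"ry":0,"rz":0,"dx":0,"dy":3.4,"dz":0,"gripper":-1},{"rx":0,"ry":0,"rz":0,"dx":0,"dy":0,"dz":0,"gripper":-1}])

```text
clock: 25.4
tcp_pos: [0.5481, 0.1075, 0.059]
orientation: [-2.121, -2.316, -0.006]
contact_force: [-3.7, 5.1, -0.5]
grip_width: 0.0097
gripper_force: 24.3
```

```bash
python3 k.py
```

```text
[-84.4036338   -0.21750575  59.04161966] F [-5.4 -3.3 -0.5] 0.00968398089159568 phi 1.5651327110057422 rad 38.40424973668318
```

Push a little further to confirm the stop.

Call:
step_arm(moves=[{"rx":0,"ry":0,"rz":0,"dx":-0.5,"dy":1,"dz":0,"gripper":-1},{"rx":0,"ry":0,"rz":0,"dx":0,"dy":1,"dz":0,"gripper":-1},{"rx":0,"ry":0,"rz":0,"dx":0,"dy":0,"dz":0,"gripper":-1}])

```text
clock: 25.78
tcp_pos: [0.5489, 0.1075, 0.059]
orientation: [-2.119, -2.316, -0.003]
contact_force: [-6.1, 5.4, 2.2]
grip_width: 0.0097
gripper_force: 24.7
```

```bash
python3 k.py
```

```text
[-84.27586934   0.612232    58.96424581] F [-5.9 -5.6  2.2] 0.0097293947576001 phi 1.5867902103125064 rad 38.28076543147265
```

Call:
step_arm(moves=[{"rx":0,"ry":0,"rz":0,"dx":0,"dy":1,"dz":0,"gripper":-1},{"rx":0,"ry":0,"rz":0,"dx":0,"dy":1,"dz":0,"gripper":-1},{"rx":0,"ry":0,"rz":0,"dx":0,"dy":0,"dz":0,"gripper":-1}])

```text
clock: 26.15
tcp_pos: [0.5491, 0.1076, 0.0588]
orientation: [-2.118, -2.315, 0.001]
contact_force: [-11.2, 4.0, 7.1]
grip_width: 0.0095
gripper_force: 25.2
```

```bash
python3 k.py
```

```text
[-84.34700985   0.85621046  58.84373409] F [ -4.9 -10.9   7.1] 0.009530701550405965 phi 1.5931205764674787 rad 38.356567370565145
```

Call:
step_arm(moves=[{"rx":0,"ry":0,"rz":0,"dx":0,"dy":-2,"dz":0,"gripper":-0.6},{"rx":0,"ry":0,"rz":0,"dx":0,"dy":0,"dz":0,"gripper":-0.4},{"rx":0,"ry":0,"rz":0,"dx":0,"dy":0,"dz":0,"gripper":-0.4},{"rx":0,"ry":0,"rz":0,"dx":0,"dy":0,"dz":-10,"gripper":-0.4},{"rx":0,"ry":0,"rz":0,"dx":0,"dy":0,"dz":-30,"gripper":-0.4},{"rx":0,"ry":0,"rz":0,"dx":0,"dy":0,"dz":-40,"gripper":-0.4},{"rx":0,"ry":0,"rz":0,"dx":30,"dy":0,"dz":-40,"gripper":-0.4},{"rx":0,"ry":0,"rz":0,"dx":40,"dy":0,"dz":-20,"gripper":-0.4},{"rx":0,"ry":0,"rz":0,"dx":40,"dy":0,"dz":0,"gripper":-0.4},{"rx":0,"ry":0,"rz":0,"dx":0,"dy":0,"dz":0,"gripper":-0.4},{"rx":0,"ry":0,"rz":0,"dx":0,"dy":0,"dz":0,"gripper":-0.4}])

```text
clock: 27.52
tcp_pos: [0.5414, 0.2129, 0.1993]
orientation: [2.123, 2.313, 0.002]
contact_force: [-1.0, -0.4, -0.2]
grip_width: 0.0257
gripper_force: 0.0
```

Run:
```python
from h import *
t=r.grab_frame('top');s=r.grab_frame('side');cv2.imwrite('pics/tf.png',t);cv2.imwrite('pics/sf.png',s)
for n,im in(('top',t),('side',s)):
    C=cam(n);g=cv2.cvtColor(im,cv2.COLOR_BGR2GRAY)
    print(n,[(q,proj(C,s2w(q)).round(1).tolist()) for q in([-84,0,57],[-84,0,38],[-46,0,29],[-31,0,29])])
    a=np.radians(40)
    print([proj(C,s2w([11+x*np.cos(a)-6*np.sin(a),y,49+x*np.sin(a)+6*np.cos(a)])).round(1).tolist() for x,y in((-60,-30),(-60,30),(60,30),(60,-30))])
g=cv2.cvtColor(t,cv2.COLOR_BGR2GRAY)
for y in range(196,236,3):print(y,g[y,262:326:2].tolist())
```

```text
top [([-84, 0, 57], [262.2, 215.7]), ([-84, 0, 38], [262.9, 217.1]), ([-46, 0, 29], [277.8, 217.7]), ([-31, 0, 29], [283.5, 217.7])]
[[280.7, 229.9], [280.9, 207.6], [316.1, 200.9], [316.3, 224.7]]
side [([-84, 0, 57], [312.2, 228.9]), ([-84, 0, 38], [312.4, 235.4]), ([-46, 0, 29], [318.1, 231.7]), ([-31, 0, 29], [320.2, 229.1])]
[[329.7, 237.0], [308.8, 233.2], [321.0, 193.6], [341.4, 196.7]]
196 [149, 151, 151, 147, 149, 154, 148, 152, 155, 156, 150, 151, 155, 155, 157, 158, 156, 153, 155, 151, 155, 153, 150, 149, 152, 155, 154, 159, 162, 159, 157, 158]
199 [138, 124, 127, 125, 125, 128, 128, 126, 126, 133, 123, 120, 123, 126, 123, 124, 128, 128, 126, 122, 124, 123, 122, 123, 125, 127, 127, 126, 128, 128, 125, 135]
202 [129, 155, 118, 194, 136, 112, 112, 150, 193, 168, 110, 112, 114, 112, 113, 114, 112, 112, 111, 111, 109, 109, 105, 105, 131, 149, 169, 165, 116, 110, 231, 119]
205 [127, 225, 136, 232, 116, 113, 111, 163, 233, 211, 110, 112, 111, 112, 114, 115, 132, 145, 162, 166, 170, 170, 174, 177, 176, 178, 180, 175, 122, 109, 181, 252]
208 [129, 113, 114, 114, 114, 114, 111, 163
[... 885 characters left out ...]
167, 171, 171, 172, 172, 177, 180, 180, 119, 114, 114, 113]
226 [127, 122, 115, 106, 107, 112, 108, 228, 239, 194, 156, 157, 159, 163, 162, 161, 164, 162, 166, 165, 172, 173, 153, 133, 120, 104, 93, 77, 73, 114, 110, 113]
229 [132, 128, 122, 117, 109, 108, 111, 229, 240, 191, 153, 156, 138, 124, 102, 95, 85, 76, 73, 71, 70, 80, 188, 145, 123, 120, 122, 71, 76, 115, 115, 113]
232 [137, 134, 130, 125, 121, 113, 102, 217, 242, 187, 113, 116, 115, 118, 117, 113, 109, 110, 110, 109, 110, 91, 84, 74, 72, 80, 79, 69, 103, 115, 121, 242]
235 [142, 139, 134, 132, 127, 124, 116, 106, 141, 117, 109, 114, 114, 114, 114, 115, 115, 115, 115, 115, 116, 116, 116, 116, 111, 114, 115, 115, 114, 112, 201, 116]
```

The keeper lies straight along row 217, with its peg at the toe side and its nose over the plate. The plate outline is as predicted and the arm is clear.

```bash
python3 -c "
from bench import r
print(r.hand_in())"
```

```text
the job is handed in; nothing more can be done
None
```

The job is handed in at about 28 s on the robot's clock: the bail is back on its stop, the wide plate leans square and centred in the toe corner, and the keeper is closed over its lower edge; I did not touch the other loose things, and the hand-in returned no verdict.

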